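# Charge the finishing tub with brass bars and lock its lid nut

## Robot

A 6-joint arm with a two-finger parallel gripper is mounted at the origin on the work surface. World frame = base frame: x ahead of the robot, y to its left, z up, the work surface at z = 0. Lengths are in m, angles in rad, forces in N, time in s.
With the tool pointing down it reaches from about 0.325 to 0.925 m from the base axis. Payload 3.1 kg.
Tool frame: the origin (TCP) lies at the very end of the fingers, on their centre line; the grasp point (between the pads) lies 19 mm behind it; z points along the fingers, y is the direction in which the jaws open and shut (so a half turn about z gives the same grasp; the last joint's range is limited). The gripper opens to 85 mm and grips with 20 to 120 N. Pads are 22 mm wide; open, the fingers measure 114 mm over their backs; the gripper's body (76 mm by 85 mm) begins 54 mm behind the grasp point. The pads swing forward as they close: fully open they stand 13 mm farther back than shut.
Start: joints at [-1.295, 0.217, 1.613, -0, 1.311, -0.112], TCP at [0.236, -0.579, 0.231] pointing down, gripper open.
Joint ranges: [-2.75, 2.75], [-0.78, 2.1], [0.31, 2.55], [-1.13, 4.27], [0.13, 2.63], [-2.58, 2.58]. Speed limits (rad/s): [2.79, 2.79, 3.14, 3.14, 3.14, 3.14].

## Interface

Orientations are given as a rotation vector (axis times angle).
In Python, from plant import ctrl gives the robot as it stands.
- The arm moves only by the shell command python3 -m handwheel 'ROWS'. ROWS is JSON, a list of rows, each a list of 3 entries, a list of its own where there are three numbers: the shift along the tool's x, y, z in units of 25 mm (1.0 is 25 mm), then the turn, a rotation vector about the tool's x, y, z in degrees, then the opening, from 0 (shut) to 1 (fully open). In form: [[[x, y, z], [rx, ry, rz], gripper], ...]. A call has 1 to 10 rows; each row is the pose to reach, as a shift and turn from the pose commanded when the call began, along the tool's axes at that moment; what a row does not reach only later rows make up. A row lasts 1/10 s, in which the tool goes at most 50 mm and 8.59 degrees, less where a joint would pass 70% of its speed; a pose out of reach is approached as far as the arm can. A call with a gripper value outside its range is refused whole. The fingers move at their own pace and stop on an object; the grip force is fixed at half the most. Time passes only in rows, so rows that repeat a pose let the fingers close. It gives the time, the measured TCP pose, the force and the opening at its end, in the units of the state.
- ctrl.read_state(): the state, without advancing time (a new reading comes with each control period).
- ctrl.grab_frame(name): name is "side" or "top"; returns a dict with "pixels" (400x640x3 uint8, red, green, blue), "fovy" (degrees; the focal length in pixels is half the picture's height over the tangent of half this angle, whatever the lens; pixels are square), "cx", "cy" (the principal point, pixels), "k1" (the pictures are not rectified: a ray, as slopes to the right and down, at radius r is drawn at 1 + k1 r^2 times it, then the intrinsics apply), "origin" and "orientation" of the camera in the world. Camera axes: x right, y up, looking along -z (the intrinsics and any distortion apply to the point x, -y, -z); pixel columns grow to the right and rows downward; lengths in m; the calibration is good to about 2 mm. A picture is of the moment at which its call begins. There is no depth.
- ctrl.job_done(): hands the job in, once; it reports no verdict.
The state is a dict: "time_s": time; "joints": joint angles; "joint_vel": joint speeds; "tau": joint torques, N m; "tool_pos": TCP position; "ee_rot": TCP orientation; "force": force on the tool from outside, world axes, zero at the start; "ft_torque": the same for the moment, N m; "finger_gap": opening from 0.0 (shut) to 1.0 (fully open).
Only numpy, scipy, OpenCV 4.12 (cv2) and the standard library are available. Lean on these libraries where they do the work, as an engineer would, in place of code of your own. Each camera call takes 0.05 s, during which the arm holds its last target.

## Task

Lay all the brass bars from the leather pad lengthwise in the scoop, lift it with all of them in it, turn it so the bars line up with the feed slot in the tub's lid and tip them through from the side open to the slot, so that all end up in the tub. Only after that, tighten the castle nut on the lid clockwise until its red slot has passed the yellow tick, and then just far enough further that the next slot lines up with the cotter hole in the stud. Leave the empty scoop upright in the middle of its black mat and do not disturb the compound, the bangle or the jar.

Things in the scene. Friction and masses are not known exactly. Their poses are not given: they have to be found in the camera images.
- slot (a point): Centre of the feed slot at the top face of the tub's clear lid, 125 mm above the bench. x along the slot (118 mm long), y across it (24 mm wide), z up. A yellow stop plate, 35 mm high, 140 mm long, 4 mm thick, stands on the lid along the slot's -y edge: parts are tipped in from the +y side, moving towards -y. Lid 6 mm thick.
- tub: Fixed blue finishing tub with a clear lid, standing at varying places and angles. Origin on the bench below the slot's centre, axes as slot. Walls from -110 to 110 mm in x and -135 to 55 mm in y, base 10 mm wider all round and 30 mm high; inside floor 95 mm below the lid top.
- nut (a joint): Turn of the steel castle nut on the lid's stud, rad, growing clockwise from above (tightening). At 0 the nut's red slot points along the tub's +x (white tick). Tight from 1.75, where the red slot passes the yellow tick. A slot faces the cotter hole at 0, 1.047, 2.094; 2.094 is the next after tight. Stop at 2.5. Even friction 0.12 N m; stays where left.
- nut_grip (a point): Point on the nut's axis, 26 mm above the lid, 85 mm from the slot towards the tub's -y. Axes turn with the nut: x points out through the red slot. Hexagon 30 mm across flats, 24 mm high, on a boss 10 mm high, 42 mm wide; flats face x and every 60 degrees from it. Above it a 10 mm crown with six slots, one over each flat; one has a red floor and its flat a red stripe.
- stud (a point): Top of the brass stud in the middle of the nut, 52 mm above the lid. The cotter hole runs through it along the tub's x, 10 mm below the top; a black line on the stud's end shows its direction.
- scoop_grip (a point): Grip point of the loose aluminium scoop (0.25 kg) on its red handle, an upright plate 44 mm wide (x), 12 mm thick (y), its top 20 mm above this point, the scoop's underside 52 mm below. Axes: x along the scoop (108 mm), z up, y towards the back, where the handle stands just behind the back wall; the open pouring lip is in -y.
- scoop_lip (a point): Middle of the top edge of the scoop's open pouring lip, 107 mm in -y and 45 mm below scoop_grip, same axes. The floor's top lies 48 mm below scoop_grip, flat from the back wall (24 mm high) at y -17 mm to y -77 mm (from scoop_grip), then rises 3 mm to the lip. End walls 18 mm high, 100 mm apart inside. Bars slide out when it is tilted lip-down by about 45 to 50 degrees.
- scoop_mid (a point): Centre of the scoop's underside (52 mm below and 62 mm in -y from the handle's grip point), same axes as scoop_grip.
- mat: Black rubber mat, fixed, 150 x 130 mm, 3 mm thick, on which the scoop stands at first; origin at the centre of its underside.
- compound_c (a point): Centre of a red-brown block of polishing compound, 50 x 100 x 35 mm (bystander).
- bangle_c (a point): Centre of a loose brass bangle, 68 mm across, 6 mm high (bystander).
- jar_c (a point): Centre of a closed jar, 56 mm across and 70 mm high (bystander).
- bar1_c (a point): Centre of brass bar blank 1 (may be absent): square bar, 84 mm long, 11 x 11 mm, 65 g, x along its length; at first it lies on a brown leather pad 3 mm thick.
- bar2_c (a point): Centre of brass bar blank 2 (may be absent): square bar, 84 mm long, 11 x 11 mm, 65 g, x along its length; at first it lies on a brown leather pad 3 mm thick.
- bar3_c (a point): Centre of brass bar blank 3 (may be absent): square bar, 84 mm long, 11 x 11 mm, 65 g, x along its length; at first it lies on a brown leather pad 3 mm thick.
- bar4_c (a point): Centre of brass bar blank 4 (may be absent): square bar, 84 mm long, 11 x 11 mm, 65 g, x along its length; at first it lies on a brown leather pad 3 mm thick.
- bar5_c (a point): Centre of brass bar blank 5 (may be absent): square bar, 84 mm long, 11 x 11 mm, 65 g, x along its length; at first it lies on a brown leather pad 3 mm thick.
- bar6_c (a point): Centre of brass bar blank 6 (may be absent): square bar, 84 mm long, 11 x 11 mm, 65 g, x along its length; at first it lies on a brown leather pad 3 mm thick.
Mind the look-alikes: they are no part of the job. Of the things like the part that bears scoop_grip, leave any that is green; of the rest the smaller one is meant.

How it is judged:
By the outcome, as a careful person would: the job done as asked, in the order asked, and still so for the second after the job is handed in, with the robot touching nothing.
Of bar1, bar2, bar3, bar4, bar5, bar6 only 4 to 6 are there at a start; the rules pass over those that are not, and their reading is None.
At some moment in a run one of bar1, bar2, bar3, bar4, bar5, bar6, scoop may be knocked a few centimetres aside while the robot is not near it.
It also fails if it takes over 210 s, if anything falls off the work surface, if the arm or the gripper's body presses on something with over 40 N, if the wrist force passes 120 N, or if a joint passes its speed limit or range.

## Working session

There is one attempt and no reset: what is moved stays moved. The work goes in short steps, Python scripts to look and compute and a shell command to move; the robot and the scene stay as the last step left them, time stands still between calls to the robot, and variables do not carry over. Pictures are saved under pics/ and viewed, and the job is handed in when it is done.

```bash
ls; mkdir -p pics
python3 - <<'E'
from plant import ctrl
import cv2
for n in("top","side"):
    f=ctrl.grab_frame(n); cv2.imwrite(f"pics/a_{n}.png",f["pixels"][:,:,::-1])
    print({k:v for k,v in f.items() if k!="pixels"})
print(ctrl.read_state())
E
```

```text
pics
{'fovy': 47.94600104879516, 'cx': 325.891082560476, 'cy': 191.64214049093354, 'k1': 0.019444220755886477, 'origin': array([ 0.34648381, -0.03655216,  1.40709784]), 'orientation': array([ 0.10828308, -0.1111403 , -1.5943417 ])}
{'fovy': 44.142056233843846, 'cx': 318.94259527785846, 'cy': 204.9009983149798, 'k1': 0.04922780610209265, 'origin': array([0.41949461, 0.83506275, 0.99693486]), 'orientation': array([ 0.06429119, -1.17758358, -2.78279428])}
{'time_s': 0.1, 'joints': array([-1.29518255e+00,  2.17701179e-01,  1.61475909e+00,  1.40384433e-05,
        1.31129844e+00, -1.12216759e-01]), 'joint_vel': array([ 0.00038215, -0.00108063, -0.00048547, -0.00112017, -0.00104879,
       -0.00060341]), 'tau': array([-9.19841841e-04, -3.98079443e+01, -3.04970634e+01, -2.44842704e-04,
        4.23229882e-03,  3.32791117e-06]), 'tool_pos': array([ 0.23617958, -0.57787546,  0.23009253]), 'ee_rot': array([-3.08059229e+00, -6.04970164e-01,  2.56251963e-04]), 'force': array([ 0.62876799, -0.62974029, -0.61124444]), 'ft_torque': array([0.05513717, 0.00823769, 0.01909267]), 'finger_gap': 1.003552815701708}
```

View pics/a_top.png

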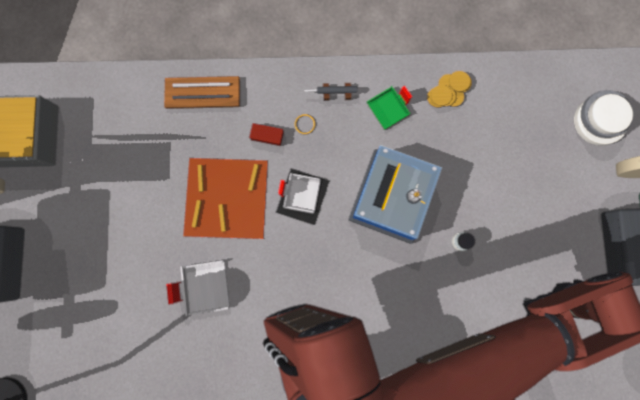

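View pics/a_side.png

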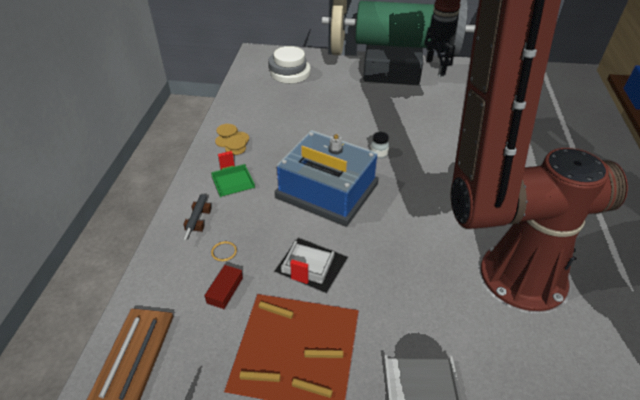

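Candidates for the scoop in the top view: the green one at (388,106), which is excluded; the large grey one at (205,288); and the small aluminium one on the black mat at (303,192), which I choose. There are 4 bars on the pad, at (201,178), (253,177), (196,213) and (222,217). The tub is at (395,193), with its nut at (415,193).

```bash
cat > h.py <<'E'
import numpy as np, cv2
from scipy.spatial.transform import Rotation as R
from plant import ctrl
def cam(f):
    fl=200/np.tan(np.radians(f["fovy"]/2)); return fl, R.from_rotvec(f["orientation"]).as_matrix(), np.array(f["origin"])
def proj(f,P):
    fl,M,o=cam(f); p=(np.atleast_2d(P)-o)@M
    a=p[:,0]/-p[:,2]; b=-p[:,1]/-p[:,2]; s=1+f["k1"]*(a*a+b*b)
    return np.c_[f["cx"]+fl*a*s, f["cy"]+fl*b*s]
def ray(f,uv):
    fl,M,o=cam(f); uv=np.atleast_2d(uv).astype(float)
    d=(uv-[f["cx"],f["cy"]])/fl; x=d.copy()
    for _ in range(20): x=d/(1+f["k1"]*(x**2).sum(1,keepdims=True))
    return o,np.c_[x[:,0],-x[:,1],-np.ones(len(x))]@M.T
def onz(f,uv,z):
    o,d=ray(f,uv); return o+d*((z-o[2])/d[:,2:3])
def two(f,uv,g,uw):
    o,d=ray(f,uv);p,e=ray(g,uw);d=d[0];e=e[0]
    s=np.linalg.lstsq(np.c_[d,-e],p-o,rcond=None)[0]
    a=o+d*s[0];b=p+e*s[1];return (a+b)/2,np.linalg.norm(a-b)
def crop(f,u0,v0,u1,v1,k,name,pts=None):
    im=f["pixels"][v0:v1,u0:u1,::-1]; im=cv2.resize(np.ascontiguousarray(im),None,fx=k,fy=k,interpolation=cv2.INTER_CUBIC)
    if pts is not None:
        for u,v in np.atleast_2d(pts): cv2.circle(im,(int((u-u0+.5)*k),int((v-v0+.5)*k)),3,(255,0,255),1)
    cv2.imwrite("pics/"+name,im)
def pose():
    s=ctrl.read_state(); return s,np.array(s["tool_pos"]),R.from_rotvec(s["ee_rot"])
def go(p,Rt,cur=None):
    """shift units & rotvec deg in tool axes from measured pose to target"""
    s,q,Rc=pose()
    if cur is not None:q,Rc=cur
    return np.round(Rc.inv().apply(np.array(p)-q)/.025,2), np.round((Rc.inv()*Rt).as_rotvec(degrees=True),1)
def down(ang):
    """tool down, tool y axis at world angle ang (deg)"""
    a=np.radians(ang); y=np.array([np.cos(a),np.sin(a),0]); z=np.array([0,0,-1.]); x=np.cross(y,z)
    return R.from_matrix(np.c_[x,y,z])
E
python3 - <<'E'
from h import *
f=ctrl.grab_frame("top");g=ctrl.grab_frame("side")
crop(f,260,140,460,250,4,"b1.png"); crop(g,230,110,400,310,3,"b2.png")
crop(f,170,145,280,250,5,"b3.png")
E
```

```text
(no output)
```

View pics/b1.png

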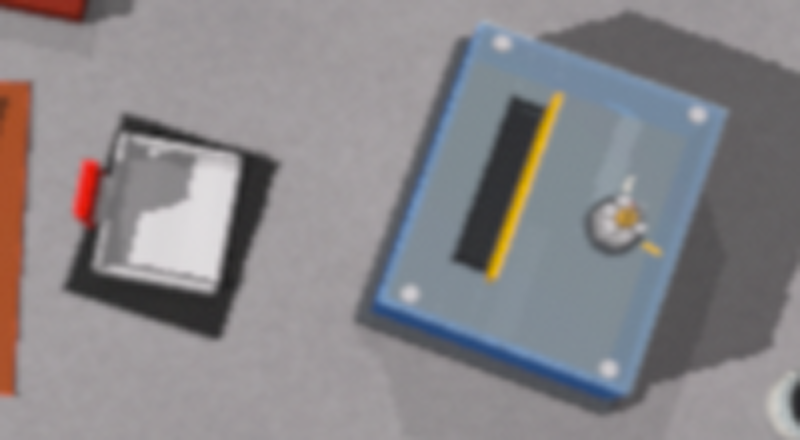

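View pics/b2.png

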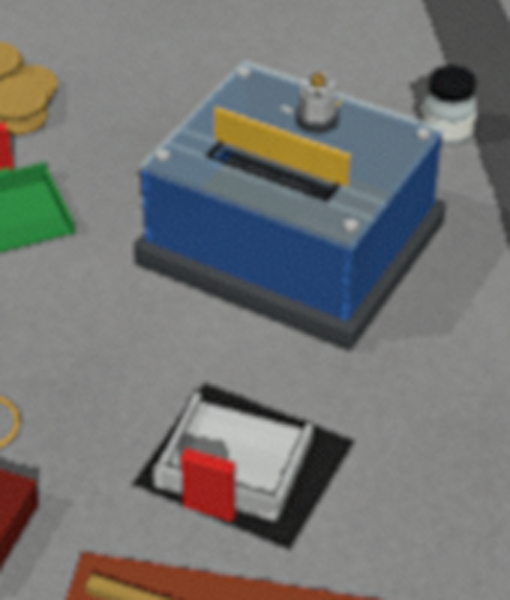

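View pics/b3.png

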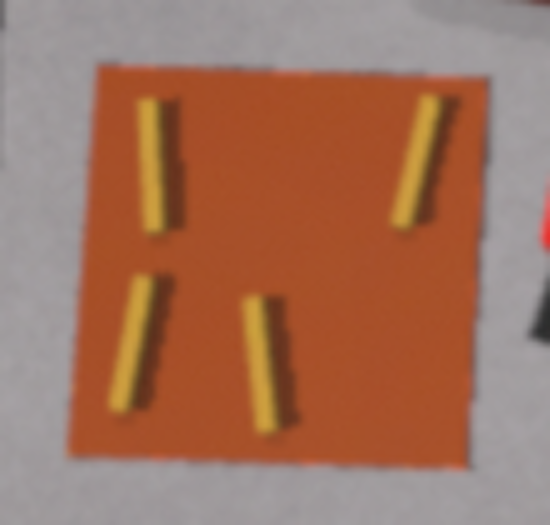

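```bash
cat > meas.py <<'E'
from h import *
def comps(f,lo,hi,box,amin=15):
    u0,v0,u1,v1=box; hsv=cv2.cvtColor(np.ascontiguousarray(f["pixels"][v0:v1,u0:u1]),cv2.COLOR_RGB2HSV)
    m=cv2.inRange(hsv,lo,hi); n,l,st,c=cv2.connectedComponentsWithStats(m)
    out=[]
    for i in range(1,n):
        if st[i,4]>=amin:
            vv,uu=np.nonzero(l==i); out.append(np.c_[uu+u0,vv+v0].astype(float))
    return out
def fit(f,px,z):
    P=onz(f,px,z)[:,:2]; c=P.mean(0); e,V=np.linalg.eigh(np.cov((P-c).T))
    r=(P-c)@V; ang=np.degrees(np.arctan2(V[1,1],V[0,1]))%180
    if ang>90: ang-=180
    mid=c+V@((r.max(0)+r.min(0))/2)
    return c,mid,ang,np.ptp(r[:,1])+.003,np.ptp(r[:,0])+.003
def bars(f,box=(185,157,268,240),z=.014):
    for px in comps(f,(18,120,120),(32,255,255),box):
        c,mid,a,L,W=fit(f,px,z); print("bar px",px.mean(0).round(1),"c",c.round(4),mid.round(4),"ang %.1f L %.3f W %.3f"%(a,L,W))
def handle(f,box=(255,165,330,220),z=.075):
    for px in comps(f,(0,170,130),(8,255,255),box,8):
        c,mid,a,L,W=fit(f,px,z); print("red px",px.mean(0).round(1),"n",len(px),"c",c.round(4),mid.round(4),"ang %.1f L %.3f W %.3f"%(a,L,W))
E
python3 - <<'E'
from meas import *
f=ctrl.grab_frame("top")
bars(f);handle(f)
for px in comps(f,(18,150,120),(32,255,255),(355,150,440,240),8):
    for z in(.125,.16):
        print("yel",px.mean(0),len(px),[np.round(t,4) for t in fit(f,px,z)])
# mat, slot (black)
for n,b in(("mat",(270,160,335,230)),("slot",(370,155,405,215))):
  for px in comps(f,(0,0,0),(179,255,70),b,60):
    print(n,px.mean(0),len(px),[np.round(t,4) for t in fit(f,px,.003 if n=="mat" else .125)])
# crop corners of tub lid screws (crop b1 px/4 + offset)
s=np.array([[502,42],[698,115],[609,369],[410,293]])/4+[260,140]-.375
print(onz(f,s,.125).round(4))
mc=np.array([[124,114],[280,160],[220,338],[66,290]])/4+[260,140]-.375
print(onz(f,mc,.003).round(4))
sl=np.array([[515,98],[548,107],[488,275],[454,262]])/4+[260,140]-.375
print(onz(f,sl,.125).round(4))
E
```

```text
bar px [200.1 177.8] c [0.596  0.3517] [0.5968 0.3516] ang 4.0 L 0.083 W 0.015
bar px [253.1 177. ] c [0.594  0.1855] [0.5941 0.1855] ang -13.9 L 0.083 W 0.015
bar px [196.1 213.5] c [0.4838 0.3626] [0.4842 0.3625] ang -10.4 L 0.083 W 0.015
bar px [221.8 217.6] c [0.4691 0.283 ] [0.4693 0.283 ] ang 6.6 L 0.082 W 0.016
red px [281.3 187.6] n 52 c [0.549  0.0916] [0.548  0.0918] ang -10.7 L 0.046 W 0.014
yel [390.072 186.712] 125 [array([ 0.5357, -0.2266]), array([ 0.5369, -0.2272]), np.float64(-22.4726), np.float64(0.1439), np.float64(0.0112)]
yel [390.072 186.712] 125 [array([ 0.5305, -0.2214]), array([ 0.5317, -0.222 ]), np.float64(-22.4726), np.float64(0.1401), np.float64(0.0109)]
mat [305.72427184 206.41941748] 515 [array([0.4982, 0.0227]), array([0.5061, 0.016 ]), np.float64(-58.0285), np.float64(0.1888), np.float64(0.1252)]
slot [384.03785489 185.61514196] 317 [array([ 0.5393, -0.2093]), array([ 0.5395, -0.2093]), np.float64(-22.2399), np.float64(0.1271), np.float64(0.0243)]
[[ 0.6437 -0.2171  0.125 ]
 [ 0.5858 -0.3564  0.125 ]
 [ 0.4043 -0.2824  0.125 ]
 [ 0.4621 -0.1432  0.125 ]]
[[ 0.6215  0.0682  0.003 ]
 [ 0.5812 -0.0545  0.003 ]
 [ 0.4418 -0.0039  0.003 ]
 [ 0.4825  0.1158  0.003 ]]
[[ 0.6019 -0.2246  0.125 ]
 [ 0.5946 -0.2482  0.125 ]
 [ 0.4735 -0.1995  0.125 ]
 [ 0.4835 -0.1755  0.125 ]]
```

Run:
```python
from h import *
s,p,r=pose(); print(r.as_matrix().round(3))
f=ctrl.grab_frame("top")
# scoop rim corners: back z .031, lip end z .025
q=np.array([[120,133],[97,270],[240,155],[215,293]])/4+[260,140]-.375
a=onz(f,q[:2],.031)[:,:2];b=onz(f,q[2:],.0245)[:,:2]
print(a,b)
for u,v in((a[0],a[1]),(b[0],b[1])): print(np.degrees(np.arctan2(*(u-v)[::-1])))
h=np.array([.5485,.0912])
for y in(-10,-11,-12):
    c=np.radians(y); print(y,h-.062*np.array([-np.sin(c),np.cos(c)]))
print(go([.594,.1855,.12],down(90-13.9)),go([.594,.1855,.12],down(270-13.9)))
```

```text
[[ 0.926  0.378 -0.   ]
 [ 0.378 -0.926  0.001]
 [ 0.    -0.001 -1.   ]]
[[0.60106955 0.0694856 ]
 [0.49460161 0.0887745 ]] [[ 0.58240466 -0.0232055 ]
 [ 0.47508031 -0.00130651]]
-10.268943569077448
-11.532606302771253
-10 [0.53773381 0.03014192]
-11 [0.53666984 0.03033911]
-12 [0.53560948 0.03055485]
(array([ 24.8 , -22.87,   4.45]), array([-0.000e+00, -1.000e-01, -1.439e+02])) (array([ 24.8 , -22.87,   4.45]), array([-0. ,  0. , 36.1]))
```

```bash
cat >> h.py <<'E'
SLOT=np.array([.5393,-.2110,.125]); TY=-22.2
def scoopR(yaw,th,flip=0):
    return R.from_euler('z',yaw,degrees=True)*R.from_euler('x',th,degrees=True)*down(90+180*flip)
def pour(th,ly,lz,flip=0,grip_dz=0.0):
    """tool TCP pose so that scoop lip is at slot frame (0,ly,lz above lid)"""
    Y=R.from_euler('z',TY,degrees=True); T=R.from_euler('x',th,degrees=True)
    g=np.array([0,ly,lz])+T.apply([0,.107,.045])
    Rt=scoopR(TY,th,flip); return SLOT+Y.apply(g)+Rt.apply([0,0,.019-grip_dz]),Rt
E
python3 - <<'E'
from h import *
for fl in(0,1):
    p,r=pour(50,.006,.06,fl); print(p, go(p,r)); p,r=pour(0,.006,.06,fl); print(p,go(p,r))
E
```

```text
[ 0.56002877 -0.1602057   0.28367923] (array([ 18.31, -10.59,  -2.1 ]), array([ -23.8,   58.2, -125. ]))
[ 0.58199601 -0.10637662  0.211     ] (array([ 19.94, -12.25,   0.81]), array([-0.000e+00, -1.000e-01, -1.356e+02]))
[ 0.56002877 -0.1602057   0.28367923] (array([ 18.31, -10.59,  -2.1 ]), array([47.4, 19.4, 41.5]))
[ 0.58199601 -0.10637662  0.211     ] (array([ 19.94, -12.25,   0.81]), array([-0. ,  0. , 44.4]))
```

```bash
python3 -m handwheel '[[[4,-2,-3],[0,0,9],1],[[10,-5,-4],[0,0,18],1],[[18.3,-10.6,-4],[0,0,44.4],1],[[18.3,-10.6,-4],[0,0,44.4],1],[[18.3,-10.6,-4],[0,0,44.4],1],[[18.3,-10.6,-4],[0,0,44.4],1],[[18.3,-10.6,-4],[0,0,44.4],1],[[18.3,-10.6,-4],[0,0,44.4],1],[[18.3,-10.6,-4],[0,0,44.4],1],[[18.3,-10.6,-4],[0,0,44.4],1]]'
python3 - <<'E'
from h import *
print(ctrl.read_state()["joints"].round(2))
p,r=pour(50,.006,.06,1); print(go(p,r))
p,r=pour(0,.006,.06,1); print(go(p,r))
E
```

```text
time_s: 1.3
tool_pos: [0.5305, -0.1985, 0.3252]
ee_rot: [3.083, -0.604, 0.001]
force: [0.9, -0.4, -0.0]
finger_gap: 0.997
[-0.48  0.03  1.65 -0.    1.47  1.48]
(array([ 0.52, -1.86,  1.66]), array([50., -0.,  0.]))
(array([ 0.51, -4.19,  4.57]), array([ 0., -0.,  0.]))
```

```bash
python3 -m handwheel '[[[0.5,-1.9,1.6],[50,0,0],1],[[0.5,-1.9,1.6],[50,0,0],1],[[0.5,-1.9,1.6],[50,0,0],1],[[0.5,-1.9,1.6],[50,0,0],1],[[0.5,-1.9,1.6],[50,0,0],1],[[0.5,-1.9,1.6],[50,0,0],1],[[0.5,-1.9,1.6],[50,0,0],1],[[0.5,-1.9,1.6],[50,0,0],1]]'
python3 - <<'E'
from h import *
print(ctrl.read_state()["joints"].round(2))
p,r=pour(50,.006,.06,1); print(go(p,r))
E
python3 -m handwheel '[[[0,0,0],[10,0,0],1],[[0,0,0],[10,0,0],1],[[0,0,0],[10,0,0],1]]'
python3 - <<'E'
from h import *
print(ctrl.read_state()["joints"].round(2))
p,r=pour(60,.006,.06,1); print(go(p,r))
f=ctrl.grab_frame("top"); crop(f,0,0,640,400,1,"c1.png")
E
```

```text
time_s: 2.1
tool_pos: [0.5589, -0.1614, 0.2842]
ee_rot: [-2.236, 0.44, -0.203]
force: [-0.4, -0.2, 0.8]
finger_gap: 0.996
[-0.79  0.22  1.71  0.78  1.62  1.04]
(array([ 0.02, -0.02,  0.06]), array([ 0.1,  0. , -0.1]))
time_s: 2.4
tool_pos: [0.559, -0.1605, 0.2842]
ee_rot: [-2.066, 0.405, -0.231]
force: [0.3, -0.2, 0.9]
finger_gap: 0.996
[-0.84  0.29  1.72  0.9   1.7   0.97]
(array([ 0.03,  0.12, -0.72]), array([ 0.1,  0.1, -0. ]))
```

View pics/c1.png

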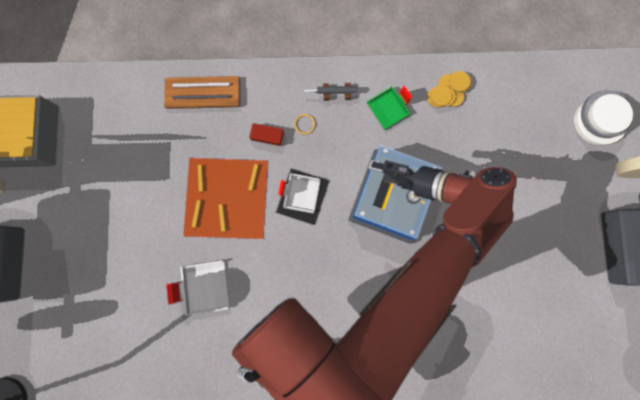

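```bash
cat >> h.py <<'E'
def to(x,y,z,yaw):
    """tool down; tool y at yaw-90 (flip 1)"""
    print(go([x,y,z],down(yaw-90)))
E
python3 - <<'E'
from h import *
to(.594,.1855,.12,-13.9)
E
```

```text
(array([-3.93, -0.99, 14.86]), array([-59.7,  -4.3,  -7.4]))
```

```bash
python3 -m handwheel '[[[-1,-2,2],[-9,0,-1],0.4],[[-2,-2,4],[-18,-1,-2],0.4],[[-3,-2,6],[-27,-2,-3],0.4],[[-3.5,-2,8],[-36,-3,-5],0.4],[[-3.9,-1.5,11],[-45,-4,-6],0.4],[[-3.9,-1,13],[-54,-4.3,-7.4],0.4],[[-3.9,-1,14.9],[-59.7,-4.3,-7.4],0.4],[[-3.9,-1,14.9],[-59.7,-4.3,-7.4],0.4],[[-3.9,-1,14.9],[-59.7,-4.3,-7.4],0.4]]'
python3 - <<'E'
from meas import *
to(.594,.1855,.03,-13.9);to(.594,.1855,.009,-13.9)
f=ctrl.grab_frame("top"); crop(f,170,100,400,300,3,"c2.png");print(ctrl.read_state()["joints"].round(2));handle(f)
E
```

```text
time_s: 3.35
tool_pos: [0.5937, 0.1927, 0.1175]
ee_rot: [-3.117, 0.37, 0.003]
force: [-0.9, -1.1, -0.3]
finger_gap: 0.399
(array([0.09, 0.29, 3.5 ]), array([-0.2,  0.1,  0.4]))
(array([0.09, 0.29, 4.34]), array([-0.2,  0.1,  0.4]))
[0.2  0.33 1.7  0.   1.11 2.  ]
red px [281.4 187.8] n 56 c [0.5483 0.0913] [0.5479 0.0915] ang -9.6 L 0.046 W 0.015
```

View pics/c2.png

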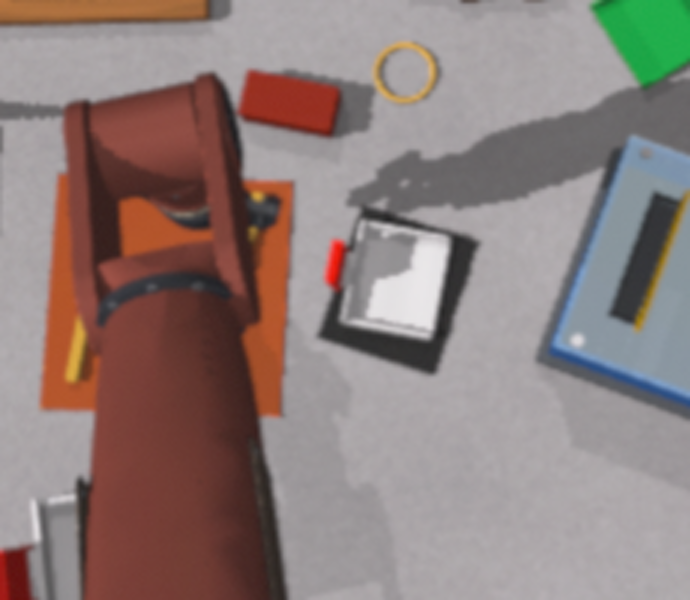

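```bash
python3 -m handwheel '[[[0.1,0.3,1.7],[0,0,0.4],0.4],[[0.1,0.3,3.4],[0,0,0.4],0.4],[[0.1,0.3,3.4],[0,0,0.4],0.4]]'
python3 - <<'E'
from meas import *
to(.594,.1855,.009,-13.9)
g=ctrl.grab_frame("side"); crop(g,220,270,380,400,4,"c3.png",proj(g,[ctrl.read_state()["tool_pos"]]))
E
```

```text
time_s: 3.7
tool_pos: [0.5911, 0.1766, 0.0308]
ee_rot: [3.116, -0.395, -0.015]
force: [-1.2, -1.3, -0.9]
finger_gap: 0.399
(array([ 0.03, -0.38,  0.87]), array([ 0.1,  0.5, -0.6]))
```

View pics/c3.png

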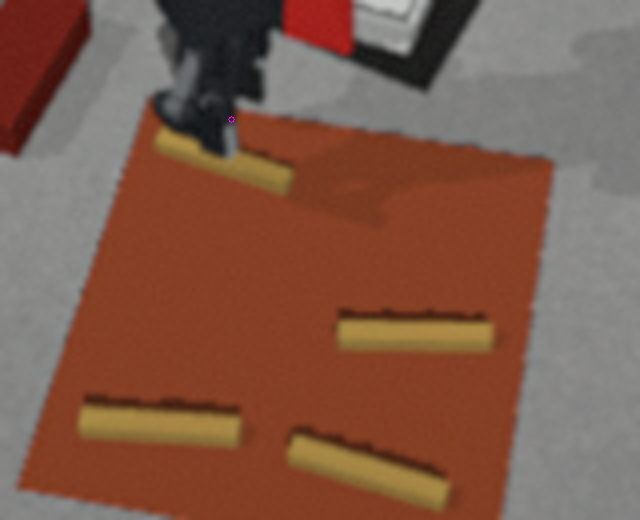

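```bash
python3 -m handwheel '[[[0,-0.35,0],[0,0.3,-0.5],0.4],[[0,-0.35,0],[0,0.3,-0.5],0.4],[[0,-0.35,0],[0,0.3,-0.5],0.4]]'
python3 - <<'E'
from meas import *
to(.594,.1855,.009,-13.9)
E
```

```text
time_s: 4.05
tool_pos: [0.6007, 0.1876, 0.0386]
ee_rot: [-3.114, 0.379, -0.017]
force: [-0.1, 0.7, -0.3]
finger_gap: 0.396
(array([-0.25,  0.15,  1.18]), array([-0.3, -0.6,  0. ]))
```

```bash
for i in 1 2 3; do python3 -m handwheel '[[[0,0,0],[0,0,0],0.4]]'; done
python3 - <<'E'
from meas import *
print(pose()[1], ctrl.read_state()["joint_vel"]); to(.594,.1855,.009,-13.9)
E
```

```text
time_s: 4.15
tool_pos: [0.5996, 0.1872, 0.0373]
ee_rot: [-3.115, 0.38, -0.014]
force: [-0.3, -0.0, -0.7]
finger_gap: 0.401
time_s: 4.25
tool_pos: [0.5987, 0.187, 0.0362]
ee_rot: [-3.115, 0.38, -0.011]
force: [0.0, 0.6, -0.5]
finger_gap: 0.402
time_s: 4.35
tool_pos: [0.5983, 0.1869, 0.0355]
ee_rot: [-3.116, 0.38, -0.009]
force: [0.0, 0.1, 0.5]
finger_gap: 0.403
[0.59826361 0.18688567 0.03546641] [-0.00107743  0.00607569  0.00355602  0.00062345  0.00046827 -0.00057217]
(array([-0.16,  0.1 ,  1.06]), array([-0.2, -0.3, -0. ]))
```

```bash
python3 -m handwheel '[[[0,0,0],[0,0,0],0.4],[[0,0,0],[0,0,0],0.4],[[0,0,0],[0,0,0],0.4],[[0,0,0],[0,0,0],0.4],[[0,0,0],[0,0,0],0.4],[[0,0,0],[0,0,0],0.4]]'
python3 - <<'E'
from meas import *
print(pose()[1]); to(.594,.1855,.009,-13.9)
E
```

```text
time_s: 4.95
tool_pos: [0.5981, 0.1869, 0.0351]
ee_rot: [-3.116, 0.38, -0.008]
force: [0.2, 0.1, -0.4]
finger_gap: 0.399
[0.59813397 0.18694983 0.0350847 ]
(array([-0.15,  0.1 ,  1.04]), array([-0.2, -0.3, -0. ]))
```

```bash
python3 -m handwheel '[[[-0.15,0.1,0.3],[-0.2,-0.3,0],0.4],[[-0.15,0.1,0.6],[-0.2,-0.3,0],0.4],[[-0.15,0.1,0.9],[-0.2,-0.3,0],0.4],[[-0.15,0.1,1],[-0.2,-0.3,0],0.4],[[-0.15,0.1,1],[-0.2,-0.3,0],0.4],[[-0.15,0.1,1],[-0.2,-0.3,0],0.4],[[-0.15,0.1,1],[-0.2,-0.3,0],0.4]]'
python3 - <<'E'
from meas import *
print(pose()[1]); to(.594,.1855,.009,-13.9)
E
```

```text
time_s: 5.65
tool_pos: [0.5945, 0.1856, 0.0105]
ee_rot: [-3.118, 0.38, -0.001]
force: [0.1, 0.3, -0.2]
finger_gap: 0.406
[0.59449981 0.18556422 0.01051384]
(array([-0.02,  0.01,  0.06]), array([-0., -0., -0.]))
```

```bash
python3 -m handwheel '[[[0,0,0.12],[0,0,0],0.4],[[0,0,0.12],[0,0,0],0],[[0,0,0.12],[0,0,0],0],[[0,0,0.12],[0,0,0],0],[[0,0,0.12],[0,0,0],0],[[0,0,0.12],[0,0,0],0],[[0,0,0.12],[0,0,0],0],[[0,0,0.12],[0,0,0],0]]'
python3 -m handwheel '[[[0,0,-1],[0,0,0],0],[[0,0,-2],[0,0,0],0],[[0,0,-3],[0,0,0],0],[[0,0,-3],[0,0,0],0]]'
python3 - <<'E'
from meas import *
g=ctrl.grab_frame("side"); crop(g,220,220,380,350,4,"c4.png")
f=ctrl.grab_frame("top");handle(f);
E
```

```text
time_s: 6.45
tool_pos: [0.5942, 0.1855, 0.0073]
ee_rot: [-3.118, 0.38, -0.0]
force: [0.2, 0.1, 0.9]
finger_gap: 0.105
time_s: 6.85
tool_pos: [0.5974, 0.1861, 0.0863]
ee_rot: [-3.116, 0.38, -0.012]
force: [-0.1, 0.1, 0.1]
finger_gap: 0.107
red px [281.5 187.4] n 59 c [0.5495 0.0912] [0.5494 0.0913] ang -8.8 L 0.049 W 0.015
```

View pics/c4.png

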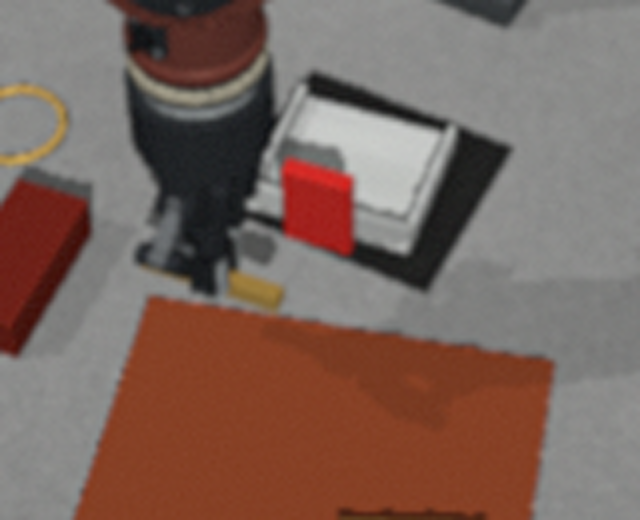

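```bash
cat >> h.py <<'E'
SG=np.array([.5485,.0912]); SY=-10.8
def sp(y,x=0):
    c=np.radians(SY); return SG+x*np.array([np.cos(c),np.sin(c)])+y*np.array([-np.sin(c),np.cos(c)])
E
python3 - <<'E'
from h import *
print(pose()[1],sp(-.043)); to(*sp(-.043),.07,SY);
E
```

```text
[0.59418331 0.18546127 0.08215787] [0.5404426  0.04896165]
(array([-0.77,  5.82,  0.48]), array([-0. , -0. , -3.1]))
```

```bash
python3 -m handwheel '[[[0,0,-1],[0,0,0],0],[[-0.2,1.5,-1.2],[0,0,-1],0],[[-0.4,3,-1.2],[0,0,-2],0],[[-0.8,4.5,-1.2],[0,0,-3],0],[[-0.8,5.8,-1.2],[0,0,-3.1],0],[[-0.8,5.8,-1.2],[0,0,-3.1],0],[[-0.8,5.8,-1.2],[0,0,-3.1],0],[[-0.8,5.8,-1.2],[0,0,-3.1],0],[[-0.8,5.8,-1.2],[0,0,-3.1],0],[[-0.8,5.8,-1.2],[0,0,-3.1],0]]'
python3 - <<'E'
from meas import *
print(pose()[1]); to(*sp(-.043),.0145,SY)
E
```

```text
time_s: 7.95
tool_pos: [0.54, 0.0505, 0.1119]
ee_rot: [-3.128, 0.294, 0.001]
force: [0.6, -0.8, -0.6]
finger_gap: 0.105
[0.53998293 0.0504614  0.11190845]
(array([0.03, 0.06, 3.9 ]), array([-0. ,  0. ,  0.1]))
```

```bash
python3 -m handwheel '[[[0,0.05,1],[0,0,0],0],[[0,0.05,2],[0,0,0],0],[[0,0.05,2.8],[0,0,0],0],[[0,0.05,3.3],[0,0,0],0],[[0,0.05,3.6],[0,0,0],0],[[0,0.05,3.6],[0,0,0],0],[[0,0.05,3.6],[0,0,0],0],[[0,0.05,3.6],[0,0,0],0],[[0,0.05,3.6],[0,0,0],0]]'
python3 - <<'E'
from meas import *
print(pose()[1]); to(*sp(-.043),.0145,SY)
g=ctrl.grab_frame("side"); crop(g,240,200,380,310,5,"c5.png")
E
```

```text
time_s: 8.85
tool_pos: [0.5405, 0.0482, 0.0232]
ee_rot: [-3.128, 0.296, -0.003]
force: [-0.8, -0.3, -0.7]
finger_gap: 0.102
[0.54053165 0.04822564 0.02321218]
(array([-0.01, -0.03,  0.35]), array([-0. , -0.1, -0. ]))
```

View pics/c5.png

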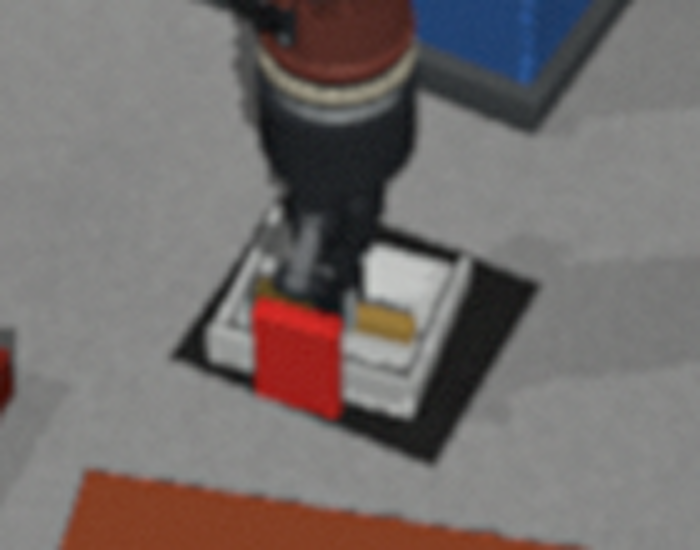

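```bash
python3 -m handwheel '[[[0,0,0.2],[0,0,0],0],[[0,0,0.35],[0,0,0],0],[[0,0,0.35],[0,0,0],0],[[0,0,0.35],[0,0,0],0],[[0,0,0.35],[0,0,0],0.22],[[0,0,0.35],[0,0,0],0.22],[[0,0,0.35],[0,0,0],0.22]]'
python3 -m handwheel '[[[0,0,-0.5],[0,0,0],0.22],[[0,0,-1.5],[0,0,0],0.22],[[0,0,-2.5],[0,0,0],0.22],[[0,0,-3.8],[0,0,0],0.22],[[0,-3,-3.8],[0,0,0],0.4],[[0,-6,-3.8],[0,0,0],0.4],[[0,-9,-3.8],[0,0,0],0.4],[[0,-9,-3.8],[0,0,0],0.4],[[0,-9,-3.8],[0,0,0],0.4]]'
python3 - <<'E'
from meas import *
f=ctrl.grab_frame("top");handle(f);bars(f);g=ctrl.grab_frame("side"); crop(g,240,200,380,310,5,"c6.png")
to(.596,.3517,.06,4)
crop(f,170,130,370,300,4,"c7.png")
E
```

```text
time_s: 9.6
tool_pos: [0.5395, 0.0483, 0.0134]
ee_rot: [3.128, -0.296, -0.0]
force: [0.1, -1.1, 0.6]
finger_gap: 0.22
time_s: 10.5
tool_pos: [0.5821, 0.2736, 0.1097]
ee_rot: [-3.126, 0.291, -0.002]
force: [-0.2, -0.2, 0.2]
finger_gap: 0.406
red px [281.4 187.8] n 56 c [0.5483 0.0913] [0.5479 0.0915] ang -9.6 L 0.046 W 0.015
(array([-0.03, -3.18,  1.99]), array([ -0.1,  -0.1, -14.6]))
```

View pics/c6.png

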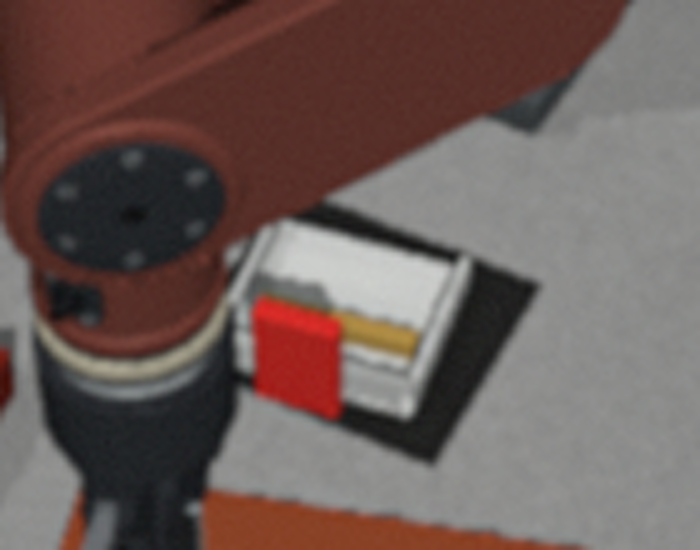

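View pics/c7.png

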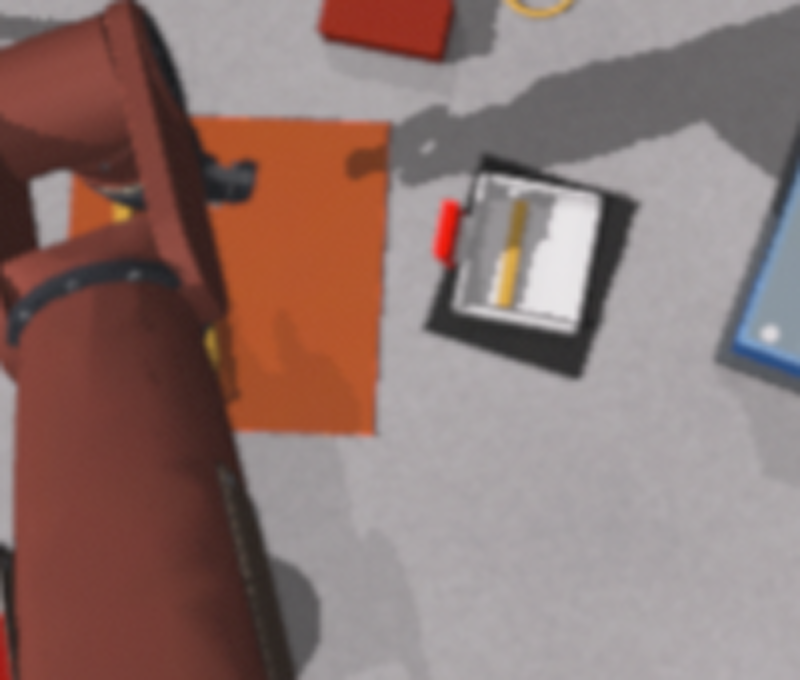

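```bash
python3 -m handwheel '[[[0,-1.5,1],[0,0,-8],0.4],[[0,-3.2,2],[0,0,-14.6],0.4],[[0,-3.2,2],[0,0,-14.6],0.4],[[0,-3.2,2],[0,0,-14.6],0.4],[[0,-3.2,2],[0,0,-14.6],0.4],[[0,-3.2,2],[0,0,-14.6],0.4],[[0,-3.2,2],[0,0,-14.6],0.4]]'
python3 - <<'E'
from meas import *
g=ctrl.grab_frame("side")
for px in comps(g,(15,100,90),(32,255,255),(225,290,375,400)):
    c,mid,a,L,W=fit(g,px,.011); print("bar side",c.round(4),"ang %.1f L %.3f W %.3f"%(a,L,W))
print(pose()[1]);to(.596,.3517,.0075,4)
crop(g,200,260,400,400,4,"c8.png")
E
```

```text
time_s: 11.3
tool_pos: [0.5978, 0.347, 0.0603]
ee_rot: [-3.139, -0.101, -0.003]
force: [-0.5, 0.7, -0.4]
finger_gap: 0.401
bar side [0.4723 0.2873] ang 7.0 L 0.086 W 0.020
bar side [0.5988 0.3556] ang 3.1 L 0.087 W 0.021
bar side [0.4869 0.3664] ang -10.3 L 0.089 W 0.021
[0.59763316 0.34713377 0.06004076]
(array([-0.06, -0.19,  2.1 ]), array([-0. , -0.1, -0.3]))
```

View pics/c8.png

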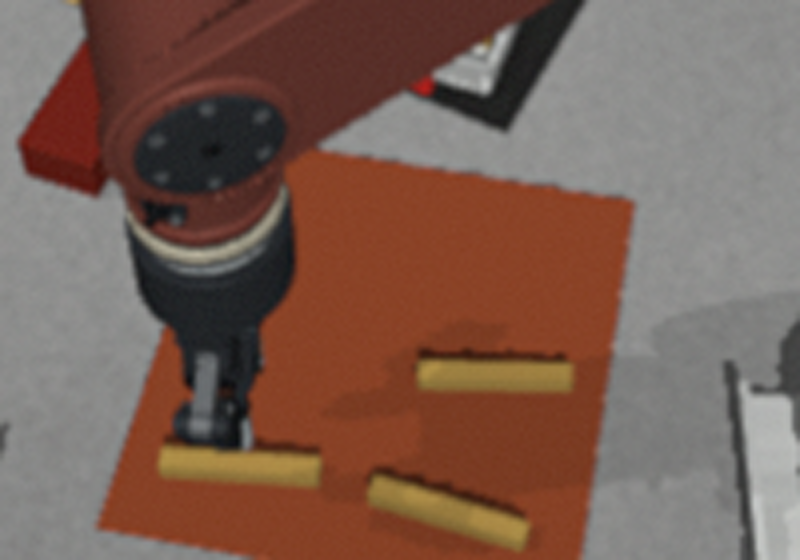

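```bash
python3 -m handwheel '[[[-0.05,-0.2,0.7],[0,0,-0.3],0.4],[[-0.05,-0.2,1.4],[0,0,-0.3],0.4],[[-0.05,-0.2,1.8],[0,0,-0.3],0.4],[[-0.05,-0.2,1.8],[0,0,-0.3],0.4],[[-0.05,-0.2,1.8],[0,0,-0.3],0.4],[[-0.05,-0.2,1.8],[0,0,-0.3],0.4],[[-0.05,-0.2,1.8],[0,0,-0.3],0.4]]'
python3 - <<'E'
from meas import *
print(pose()[1]);to(.596,.3517,.0073,4)
E
```

```text
time_s: 12.05
tool_pos: [0.596, 0.3531, 0.0143]
ee_rot: [-3.139, -0.112, -0.002]
force: [-0.2, 0.6, 0.1]
finger_gap: 0.397
[0.59599863 0.35311844 0.0143154 ]
(array([-0.  ,  0.06,  0.28]), array([-0. , -0.1,  0.1]))
```

```bash
python3 -m handwheel '[[[0,0.05,0.28],[0,0,0],0.4],[[0,0.05,0.28],[0,0,0],0.4],[[0,0.05,0.28],[0,0,0],0.4],[[0,0.05,0.28],[0,0,0],0],[[0,0.05,0.28],[0,0,0],0],[[0,0.05,0.28],[0,0,0],0],[[0,0.05,0.28],[0,0,0],0],[[0,0.05,0.28],[0,0,0],0],[[0,0.05,0.28],[0,0,0],0]]'
python3 -m handwheel '[[[0,0,-1],[0,0,0],0],[[0,0,-2],[0,0,0],0],[[0,0,-3],[0,0,0],0],[[0,0,-4],[0,0,0],0],[[0,0,-4],[0,0,0],0],[[0,0,-4],[0,0,0],0]]'
python3 - <<'E'
from meas import *
print(pose()[1],sp(-.0555));to(*sp(-.0555),.11,SY)
E
```

```text
time_s: 12.95
tool_pos: [0.5955, 0.3517, 0.0067]
ee_rot: [-3.139, -0.112, -0.001]
force: [0.2, 0.8, 2.1]
finger_gap: 0.103
time_s: 13.55
tool_pos: [0.5953, 0.3515, 0.1062]
ee_rot: [-3.139, -0.112, -0.0]
force: [0.2, -0.4, -1.6]
finger_gap: 0.1
[0.59529733 0.35153552 0.10623155] [0.53810034 0.03668306]
(array([-3.18, 12.4 , -0.15]), array([-0. , -0. , 14.9]))
```

```bash
python3 -m handwheel '[[[-0.5,1.5,-0.2],[0,0,3],0],[[-1,3.5,-0.2],[0,0,6],0],[[-1.5,5.5,-0.2],[0,0,9],0],[[-2,7.5,-0.2],[0,0,12],0],[[-2.5,9.5,-0.2],[0,0,14.9],0],[[-3,11.3,-0.2],[0,0,14.9],0],[[-3.2,12.4,-0.2],[0,0,14.9],0],[[-3.2,12.4,-0.2],[0,0,14.9],0],[[-3.2,12.4,-0.2],[0,0,14.9],0],[[-3.2,12.4,-0.2],[0,0,14.9],0]]'
python3 -m handwheel '[[[0,0,0.8],[0,0,0],0],[[0,0,1.6],[0,0,0],0],[[0,0,2.4],[0,0,0],0],[[0,0,2.9],[0,0,0],0],[[0,0,2.9],[0,0,0],0],[[0,0,2.9],[0,0,0],0],[[0,0,2.9],[0,0,0],0],[[0,0,2.9],[0,0,0],0],[[0,0,2.9],[0,0,0],0]]'
python3 - <<'E'
from meas import *
print(pose()[1]);to(*sp(-.0555),.019,SY)
E
```

```text
time_s: 14.55
tool_pos: [0.5369, 0.0375, 0.1101]
ee_rot: [-3.127, 0.295, 0.004]
force: [1.0, -0.1, -1.2]
finger_gap: 0.101
time_s: 15.45
tool_pos: [0.5384, 0.0365, 0.0399]
ee_rot: [-3.128, 0.296, -0.003]
force: [-0.0, -0.0, -0.4]
finger_gap: 0.103
[0.53840166 0.03654917 0.03985488]
(array([-0.01, -0.  ,  0.83]), array([-0. , -0.1, -0. ]))
```

```bash
python3 -m handwheel '[[[0,0,0.4],[0,0,0],0],[[0,0,0.8],[0,0,0],0],[[0,0,0.83],[0,0,0],0],[[0,0,0.83],[0,0,0],0],[[0,0,0.83],[0,0,0],0],[[0,0,0.83],[0,0,0],0.22],[[0,0,0.83],[0,0,0],0.22],[[0,0,0.83],[0,0,0],0.22]]'
python3 -m handwheel '[[[0,0,-0.5],[0,0,0],0.22],[[0,0,-1.5],[0,0,0],0.22],[[0,0,-2.5],[0,0,0],0.22],[[0,0,-3.8],[0,0,0],0.22],[[0,-3,-3.8],[0,0,0],0.4],[[0,-6,-3.8],[0,0,0],0.4],[[0,-9,-3.8],[0,0,0],0.4],[[0,-9,-3.8],[0,0,0],0.4],[[0,-9,-3.8],[0,0,0],0.4]]'
python3 - <<'E'
from meas import *
f=ctrl.grab_frame("top");handle(f);g=ctrl.grab_frame("side")
to(.4691,.283,.06,6.6)
for px in comps(g,(15,100,90),(32,255,255),(225,290,375,400)):
    c,mid,a,L,W=fit(g,px,.011); print("bar side",c.round(4),"ang %.1f L %.3f W %.3f"%(a,L,W))
crop(f,170,130,370,300,4,"c9.png")
E
```

```text
time_s: 16.25
tool_pos: [0.538, 0.0361, 0.0182]
ee_rot: [3.127, -0.296, 0.001]
force: [-0.6, -1.8, 5.3]
finger_gap: 0.221
time_s: 17.15
tool_pos: [0.5793, 0.262, 0.1133]
ee_rot: [-3.126, 0.292, 0.001]
force: [-0.1, -1.0, 0.4]
finger_gap: 0.401
red px [281.4 187.8] n 56 c [0.5483 0.0913] [0.5479 0.0915] ang -9.6 L 0.046 W 0.015
(array([-4.49, -0.02,  2.13]), array([ -0.1,   0. , -17.2]))
bar side [0.4721 0.2872] ang 6.9 L 0.086 W 0.020
bar side [0.4871 0.3662] ang -10.5 L 0.089 W 0.021
```

View pics/c9.png

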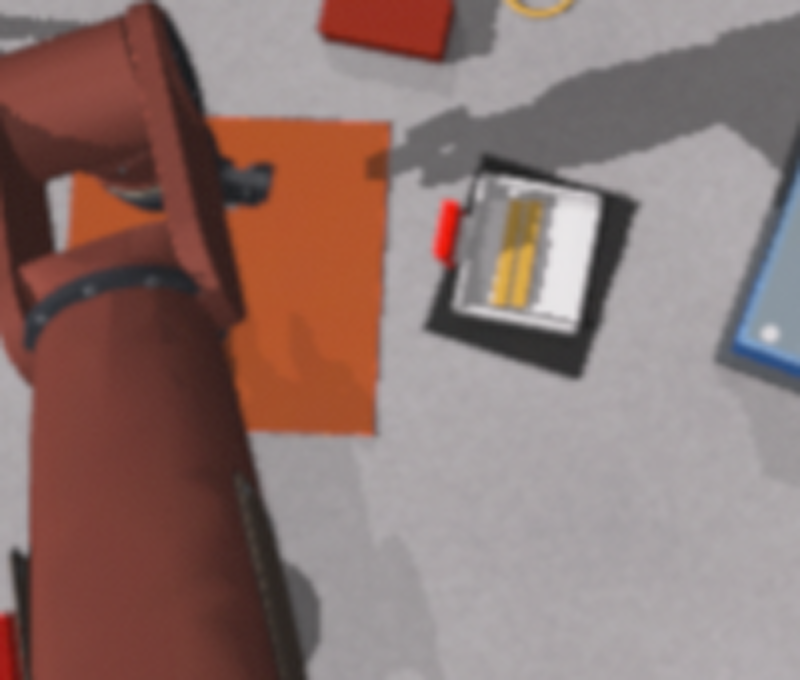

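```bash
python3 -m handwheel '[[[-1.5,0,0],[0,0,-6],0.4],[[-3,0,1],[0,0,-12],0.4],[[-4.5,0,2.1],[0,0,-17.2],0.4],[[-4.5,0,2.1],[0,0,-17.2],0.4],[[-4.5,0,2.1],[0,0,-17.2],0.4],[[-4.5,0,2.1],[0,0,-17.2],0.4],[[-4.5,0,2.1],[0,0,-17.2],0.4],[[-4.5,0,2.1],[0,0,-17.2],0.4]]'
python3 - <<'E'
from meas import *
print(pose()[1]);to(.4691,.283,.0145,6.6)
E
```

```text
time_s: 18.05
tool_pos: [0.4715, 0.2789, 0.0621]
ee_rot: [-3.136, -0.173, -0.004]
force: [0.3, -0.0, -0.5]
finger_gap: 0.4
[0.47147076 0.2789271  0.06206369]
(array([-0.08, -0.17,  1.9 ]), array([-0.1, -0.2, -0.3]))
```

```bash
python3 -m handwheel '[[[-0.05,-0.15,0.7],[0,0,-0.3],0.4],[[-0.05,-0.15,1.4],[0,0,-0.3],0.4],[[-0.05,-0.15,1.8],[0,0,-0.3],0.4],[[-0.05,-0.15,1.8],[0,0,-0.3],0.4],[[-0.05,-0.15,1.8],[0,0,-0.3],0.4],[[-0.05,-0.15,1.8],[0,0,-0.3],0.4],[[-0.05,-0.15,1.8],[0,0,-0.3],0.4]]'
python3 - <<'E'
from meas import *
print(pose()[1]);to(.4691,.283,.0073,6.6)
E
```

```text
time_s: 18.75
tool_pos: [0.4685, 0.2826, 0.0166]
ee_rot: [-3.136, -0.183, -0.003]
force: [0.6, -0.0, -0.2]
finger_gap: 0.398
[0.46850075 0.28263792 0.01659892]
(array([ 0.02, -0.01,  0.37]), array([-0. , -0.1,  0.1]))
```

```bash
python3 -m handwheel '[[[0,0,0.36],[0,0,0],0.4],[[0,0,0.36],[0,0,0],0.4],[[0,0,0.36],[0,0,0],0.4],[[0,0,0.36],[0,0,0],0],[[0,0,0.36],[0,0,0],0],[[0,0,0.36],[0,0,0],0],[[0,0,0.36],[0,0,0],0],[[0,0,0.36],[0,0,0],0],[[0,0,0.36],[0,0,0],0]]'
python3 -m handwheel '[[[0,0,-1],[0,0,0],0],[[0,0,-2],[0,0,0],0],[[0,0,-3],[0,0,0],0],[[0,0,-4.2],[0,0,0],0],[[0,0,-4.2],[0,0,0],0],[[0,0,-4.2],[0,0,0],0],[[0,0,-4.2],[0,0,0],0]]'
python3 - <<'E'
from meas import *
print(pose()[1],sp(-.068));to(*sp(-.068),.11,SY)
E
```

```text
time_s: 19.65
tool_pos: [0.4679, 0.2825, 0.0069]
ee_rot: [-3.136, -0.183, -0.001]
force: [-0.0, 0.4, 0.8]
finger_gap: 0.098
time_s: 20.35
tool_pos: [0.4662, 0.2816, 0.1099]
ee_rot: [3.135, 0.183, -0.005]
force: [0.3, -0.7, -1.3]
finger_gap: 0.101
[0.4662309  0.28163481 0.10988241] [0.53575807 0.02440447]
(array([ 1.56, 10.54,  0.  ]), array([ 0.1,  0.2, 17.5]))
```

```bash
python3 -m handwheel '[[[0.3,1.5,0],[0,0,4],0],[[0.6,3.5,0],[0,0,8],0],[[0.9,5.5,0],[0,0,12],0],[[1.2,7.5,0],[0,0,16],0],[[1.6,9.5,0],[0,0,17.5],0],[[1.6,10.5,0],[0,0,17.5],0],[[1.6,10.5,0],[0,0,17.5],0],[[1.6,10.5,0],[0,0,17.5],0],[[1.6,10.5,0],[0,0,17.5],0],[[1.6,10.5,0],[0,0,17.5],0]]'
python3 -m handwheel '[[[0,0,0.8],[0,0,0],0],[[0,0,1.6],[0,0,0],0],[[0,0,2.4],[0,0,0],0],[[0,0,2.9],[0,0,0],0],[[0,0,2.9],[0,0,0],0],[[0,0,2.9],[0,0,0],0],[[0,0,2.9],[0,0,0],0],[[0,0,2.9],[0,0,0],0],[[0,0,2.9],[0,0,0],0]]'
python3 - <<'E'
from meas import *
print(pose()[1]);to(*sp(-.068),.0195,SY)
E
```

```text
time_s: 21.35
tool_pos: [0.5371, 0.0275, 0.1109]
ee_rot: [-3.128, 0.293, 0.003]
force: [0.2, -0.6, -0.8]
finger_gap: 0.103
time_s: 22.25
tool_pos: [0.5388, 0.0262, 0.0401]
ee_rot: [3.128, -0.296, 0.003]
force: [0.4, -0.2, 0.5]
finger_gap: 0.1
[0.53875769 0.02617379 0.04010645]
(array([-0.11,  0.09,  0.82]), array([-0. , -0.1, -0. ]))
```

```bash
python3 -m handwheel '[[[-0.1,0.1,0.3],[0,0,0],0],[[-0.1,0.1,0.8],[0,0,0],0],[[-0.1,0.1,0.8],[0,0,0],0],[[-0.1,0.1,0.8],[0,0,0],0],[[-0.1,0.1,0.8],[0,0,0],0],[[-0.1,0.1,0.8],[0,0,0],0.22],[[-0.1,0.1,0.8],[0,0,0],0.22],[[-0.1,0.1,0.8],[0,0,0],0.22]]'
python3 -m handwheel '[[[0,0,-0.5],[0,0,0],0.22],[[0,0,-1.5],[0,0,0],0.22],[[0,0,-2.5],[0,0,0],0.22],[[0,0,-3.8],[0,0,0],0.22],[[0,-3,-3.8],[0,0,0],0.4],[[0,-6,-3.8],[0,0,0],0.4],[[0,-9,-3.8],[0,0,0],0.4],[[0,-9,-3.8],[0,0,0],0.4],[[0,-9,-3.8],[0,0,0],0.4]]'
python3 - <<'E'
from meas import *
f=ctrl.grab_frame("top");handle(f);g=ctrl.grab_frame("side")
to(.4838,.3626,.06,-10.4); print(ctrl.read_state()["joints"].round(2))
for px in comps(g,(15,100,90),(32,255,255),(225,290,375,400)):
    c,mid,a,L,W=fit(g,px,.011); print("bar side",c.round(4),"ang %.1f L %.3f W %.3f"%(a,L,W))
crop(f,170,130,370,300,4,"c10.png")
E
```

```text
time_s: 23.05
tool_pos: [0.5346, 0.0243, 0.0188]
ee_rot: [3.128, -0.296, -0.001]
force: [0.0, 0.4, -0.2]
finger_gap: 0.221
time_s: 23.95
tool_pos: [0.5778, 0.2494, 0.1157]
ee_rot: [-3.126, 0.291, -0.003]
force: [0.7, -0.3, 0.2]
finger_gap: 0.403
red px [281.4 187.8] n 56 c [0.5483 0.0913] [0.5479 0.0915] ang -9.6 L 0.046 W 0.015
(array([-4.53, -3.77,  2.22]), array([-0.1, -0.1, -0.2]))
[0.3  0.34 1.69 0.   1.11 2.05]
bar side [0.4872 0.3662] ang -10.3 L 0.089 W 0.021
```

View pics/c10.png

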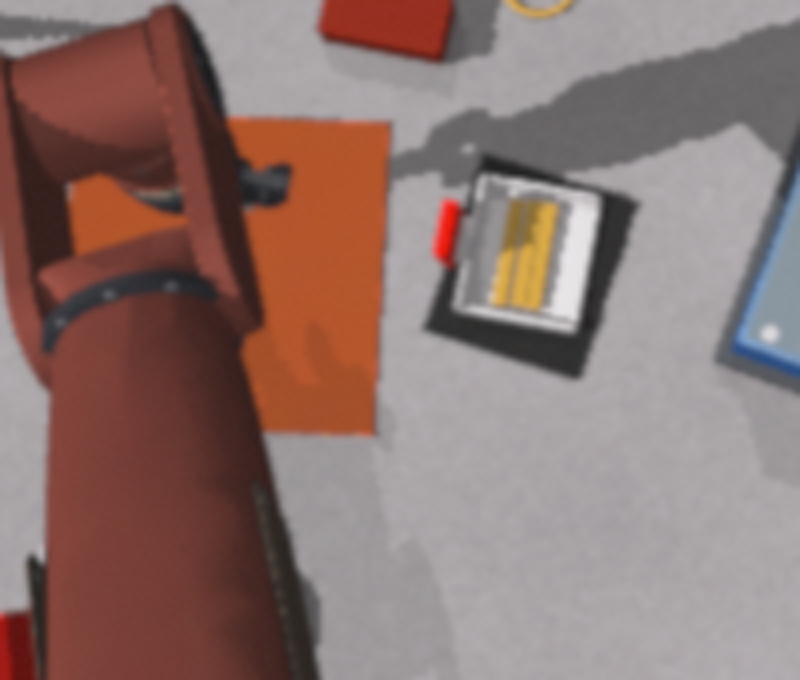

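```bash
python3 -m handwheel '[[[-1.5,-1,0],[0,0,0],0.4],[[-3,-2.2,1],[0,0,0],0.4],[[-4.5,-3.6,2.2],[0,0,0],0.4],[[-4.5,-3.75,2.2],[0,0,0],0.4],[[-4.5,-3.75,2.2],[0,0,0],0.4],[[-4.5,-3.75,2.2],[0,0,0],0.4],[[-4.5,-3.75,2.2],[0,0,0],0.4],[[-4.5,-3.75,2.2],[0,0,0],0.4]]'
python3 - <<'E'
from meas import *
print(pose()[1]);to(.4838,.3626,.0145,-10.4); print(ctrl.read_state()["joints"].round(2))
E
```

```text
time_s: 24.85
tool_pos: [0.4863, 0.3577, 0.0606]
ee_rot: [-3.126, 0.299, -0.003]
force: [1.0, 0.2, 0.5]
finger_gap: 0.397
[0.48634186 0.35765507 0.06056027]
(array([-0.14, -0.17,  1.84]), array([-0.1, -0.1, -0.5]))
[ 0.52  0.37  1.78 -0.    1.    2.28]
```

```bash
python3 -m handwheel '[[[-0.12,-0.15,0.7],[0,0,-0.3],0.4],[[-0.12,-0.15,1.4],[0,0,-0.3],0.4],[[-0.12,-0.15,1.8],[0,0,-0.3],0.4],[[-0.12,-0.15,1.8],[0,0,-0.3],0.4],[[-0.12,-0.15,1.8],[0,0,-0.3],0.4],[[-0.12,-0.15,1.8],[0,0,-0.3],0.4],[[-0.12,-0.15,1.8],[0,0,-0.3],0.4]]'
python3 - <<'E'
from meas import *
print(pose()[1]);to(.4838,.3626,.0073,-10.4)
E
```

```text
time_s: 25.55
tool_pos: [0.4828, 0.3632, 0.0151]
ee_rot: [-3.127, 0.288, -0.002]
force: [-0.8, -0.5, 1.5]
finger_gap: 0.401
[0.48280774 0.36318004 0.01506925]
(array([0.04, 0.02, 0.31]), array([-0.1, -0.1, -0.1]))
```

```bash
python3 -m handwheel '[[[0.03,0,0.31],[0,0,0],0.4],[[0.03,0,0.31],[0,0,0],0.4],[[0.03,0,0.31],[0,0,0],0.4],[[0.03,0,0.31],[0,0,0],0],[[0.03,0,0.31],[0,0,0],0],[[0.03,0,0.31],[0,0,0],0],[[0.03,0,0.31],[0,0,0],0],[[0.03,0,0.31],[0,0,0],0],[[0.03,0,0.31],[0,0,0],0]]'
python3 -m handwheel '[[[0,0,-1],[0,0,0],0],[[0,0,-2],[0,0,0],0],[[0,0,-3],[0,0,0],0],[[0,0,-4.2],[0,0,0],0],[[0,0,-4.2],[0,0,0],0],[[0,0,-4.2],[0,0,0],0],[[0,0,-4.2],[0,0,0],0]]'
python3 - <<'E'
from meas import *
print(pose()[1],sp(-.0808));to(*sp(-.0808),.11,SY)
E
```

```text
time_s: 26.45
tool_pos: [0.483, 0.3627, 0.0067]
ee_rot: [-3.128, 0.288, -0.0]
force: [-0.3, -0.0, 1.7]
finger_gap: 0.106
time_s: 27.15
tool_pos: [0.4814, 0.3618, 0.1094]
ee_rot: [3.126, -0.287, -0.005]
force: [-0.3, -0.0, -1.2]
finger_gap: 0.1
[0.48139162 0.3617543  0.10937399] [0.53335959 0.01183119]
(array([ 4.600e+00,  1.338e+01, -1.000e-02]), array([0.1, 0.2, 0.3]))
```

```bash
python3 -m handwheel '[[[0.5,1.5,0],[0,0,0],0],[[1.2,3.5,0],[0,0,0],0],[[1.9,5.5,0],[0,0,0],0],[[2.6,7.5,0],[0,0,0],0],[[3.3,9.5,0],[0,0,0.3],0],[[4,11.5,0],[0,0,0.3],0],[[4.6,13.3,0],[0,0,0.3],0],[[4.6,13.3,0],[0,0,0.3],0],[[4.6,13.3,0],[0,0,0.3],0],[[4.6,13.3,0],[0,0,0.3],0]]'
python3 -m handwheel '[[[0,0,0.8],[0,0,0],0],[[0,0,1.6],[0,0,0],0],[[0,0,2.4],[0,0,0],0],[[0,0,2.9],[0,0,0],0],[[0,0,2.9],[0,0,0],0],[[0,0,2.9],[0,0,0],0],[[0,0,2.9],[0,0,0],0],[[0,0,2.9],[0,0,0],0],[[0,0,2.9],[0,0,0],0]]'
python3 - <<'E'
from meas import *
print(pose()[1]);to(*sp(-.0808),.0195,SY)
E
```

```text
time_s: 28.15
tool_pos: [0.534, 0.0155, 0.11]
ee_rot: [-3.127, 0.296, 0.005]
force: [0.5, -0.1, -0.4]
finger_gap: 0.108
time_s: 29.05
tool_pos: [0.536, 0.0146, 0.0399]
ee_rot: [3.128, -0.296, 0.003]
force: [0.4, -0.5, -0.4]
finger_gap: 0.099
[0.53601781 0.01457618 0.03985852]
(array([-0.09,  0.13,  0.81]), array([-0. , -0.1, -0. ]))
```

```bash
python3 -m handwheel '[[[-0.1,0.13,0.3],[0,0,0],0],[[-0.1,0.13,0.8],[0,0,0],0],[[-0.1,0.13,0.8],[0,0,0],0],[[-0.1,0.13,0.8],[0,0,0],0],[[-0.1,0.13,0.8],[0,0,0],0],[[-0.1,0.13,0.8],[0,0,0],0.22],[[-0.1,0.13,0.8],[0,0,0],0.22],[[-0.1,0.13,0.8],[0,0,0],0.22]]'
python3 -m handwheel '[[[0,0,-0.5],[0,0,0],0.22],[[0,0,-1.5],[0,0,0],0.22],[[0,0,-2.5],[0,0,0],0.22],[[0,0,-3.8],[0,0,0],0.22],[[0,-3,-3.8],[0,0,0],0.4],[[0,-6,-3.8],[0,0,0],0.6],[[0,-9,-3.8],[0,0,0],0.6],[[0,-9,-3.8],[0,0,0],0.6],[[0,-9,-3.8],[0,0,0],0.6]]'
python3 - <<'E'
from meas import *
f=ctrl.grab_frame("top");handle(f)
bars(f,(280,165,325,220),.018)
crop(f,170,130,370,300,4,"c11.png")
g=ctrl.grab_frame("side");crop(g,240,200,380,310,5,"c12.png")
E
```

```text
time_s: 29.85
tool_pos: [0.5315, 0.0121, 0.0184]
ee_rot: [-3.128, 0.296, 0.002]
force: [-0.2, 0.6, 0.4]
finger_gap: 0.22
time_s: 30.75
tool_pos: [0.5748, 0.237, 0.1153]
ee_rot: [-3.126, 0.291, -0.003]
force: [-0.3, 0.4, 0.0]
finger_gap: 0.602
red px [281.4 187.7] n 55 c [0.5487 0.0913] [0.5479 0.0915] ang -10.2 L 0.046 W 0.015
bar px [303.1 194.1] c [0.5354 0.0294] [0.5374 0.0298] ang -14.3 L 0.086 W 0.053
```

View pics/c11.png

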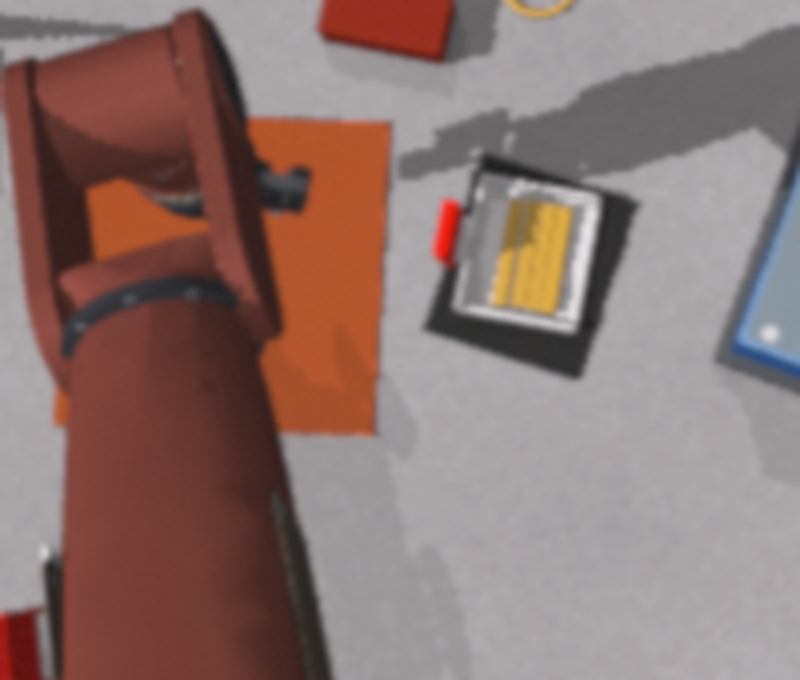

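View pics/c12.png

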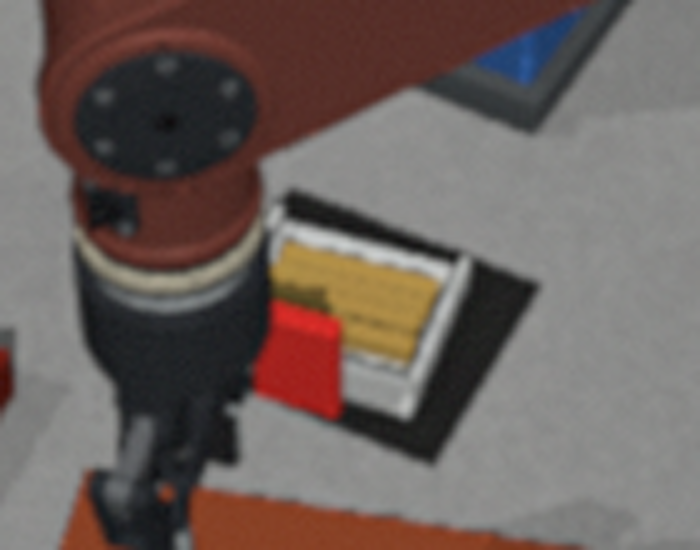

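Run:
```python
from meas import *
print(pose()[1]);to(.5485,.0913,.11,SY)
```

```text
[0.57485673 0.23676469 0.11514009]
(array([0.03, 5.91, 0.19]), array([-0.1, -0.1,  0.2]))
```

```bash
python3 -m handwheel '[[[0,2,0],[0,0,0],0.4],[[0,4,0],[0,0,0],0.4],[[0,5.9,0],[0,0,0],0.4],[[0,5.9,0],[0,0,0],0.4],[[0,5.9,0],[0,0,0],0.4],[[0,5.9,0],[0,0,0],0.4],[[0,5.9,0],[0,0,0],0.4],[[0,5.9,0],[0,0,0],0.4]]'
python3 - <<'E'
from meas import *
print(pose()[1]);to(.5485,.0913,.036,SY)
E
```

```text
time_s: 31.65
tool_pos: [0.5468, 0.0891, 0.114]
ee_rot: [-3.128, 0.293, 0.0]
force: [-0.1, -0.1, -0.2]
finger_gap: 0.398
[0.54683431 0.08910374 0.11395733]
(array([ 0.05, -0.1 ,  3.12]), array([-0. ,  0. ,  0.1]))
```

```bash
python3 -m handwheel '[[[0,-0.1,0.8],[0,0,0],0.4],[[0,-0.1,1.6],[0,0,0],0.4],[[0,-0.1,2.4],[0,0,0],0.4],[[0,-0.1,2.6],[0,0,0],0.4],[[0,-0.1,2.6],[0,0,0],0.4],[[0,-0.1,2.6],[0,0,0],0.4],[[0,-0.1,2.6],[0,0,0],0.4],[[0,-0.1,2.6],[0,0,0],0.4]]'
python3 - <<'E'
from meas import *
print(pose()[1]);to(.5485,.0913,.036,SY)
g=ctrl.grab_frame("side");crop(g,240,200,380,310,5,"d1.png")
E
```

```text
time_s: 32.45
tool_pos: [0.5482, 0.0906, 0.0501]
ee_rot: [-3.127, 0.296, -0.003]
force: [-0.6, 1.0, -0.9]
finger_gap: 0.401
[0.54816629 0.09061881 0.05009373]
(array([ 0.01, -0.03,  0.56]), array([-0. , -0.1,  0. ]))
```

View pics/d1.png

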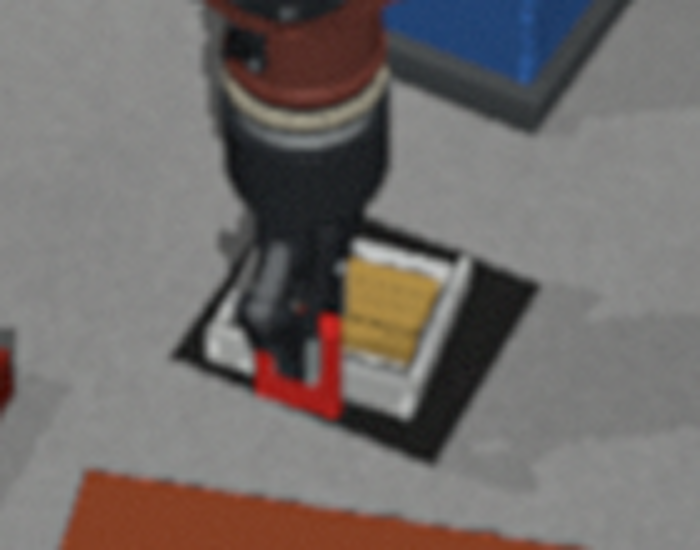

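Straddling the handle correctly and nothing is touching. I lower to the grip point, close, and lift gently.

```bash
python3 -m handwheel '[[[0,0,0.3],[0,0,0],0.4],[[0,0,0.54],[0,0,0],0.4],[[0,0,0.54],[0,0,0],0.4],[[0,0,0.54],[0,0,0],0.4],[[0,0,0.54],[0,0,0],0],[[0,0,0.54],[0,0,0],0],[[0,0,0.54],[0,0,0],0],[[0,0,0.54],[0,0,0],0],[[0,0,0.54],[0,0,0],0],[[0,0,0.54],[0,0,0],0]]'
python3 -c "
from h import *
print(pose()[1]);handle=0"
python3 -m handwheel '[[[0,0,-0.3],[0,0,0],0],[[0,0,-0.6],[0,0,0],0],[[0,0,-1],[0,0,0],0],[[0,0,-1.5],[0,0,0],0],[[0,0,-2],[0,0,0],0],[[0,0,-2],[0,0,0],0],[[0,0,-2],[0,0,0],0],[[0,0,-2],[0,0,0],0]]'
python3 - <<'E'
from meas import *
print(pose()[1])
g=ctrl.grab_frame("side");crop(g,240,180,380,310,5,"d2.png")
E
```

```text
time_s: 33.5
tool_pos: [0.5473, 0.0909, 0.0356]
ee_rot: [-3.127, 0.296, -0.0]
force: [0.3, 2.7, 0.9]
finger_gap: 0.134
[0.54726698 0.09088298 0.03558215]
time_s: 34.3
tool_pos: [0.5466, 0.0905, 0.085]
ee_rot: [3.127, -0.296, -0.002]
force: [-0.5, -0.7, -5.6]
finger_gap: 0.128
[0.54656186 0.09051614 0.0849573 ]
```

View pics/d2.png

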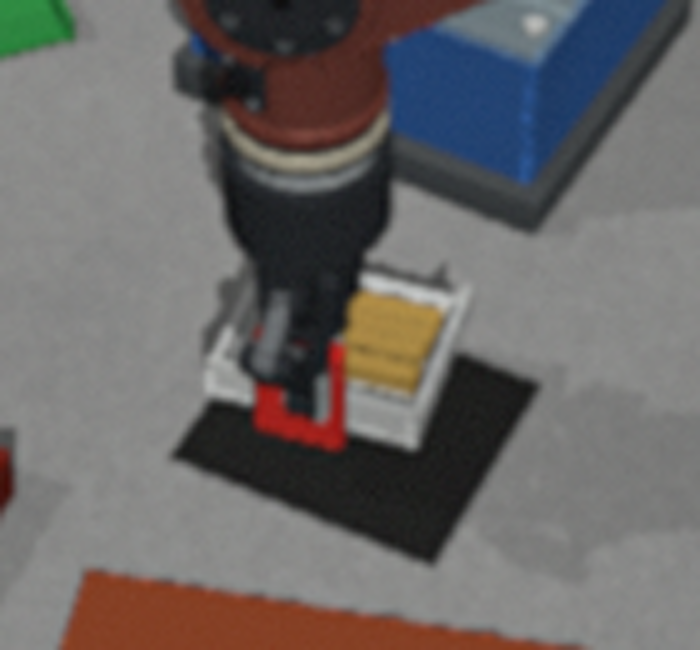

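Run:
```python
from h import *
p,r=pour(0,.03,.08,1); print(p,go(p,r))
p,r=pour(35,.012,.03,1); print(p)
```

```text
[ 0.59106419 -0.08415573  0.231     ] (array([ 3.06,  6.53, -5.86]), array([ 0. ,  0.1, 11.4]))
[ 0.57131682 -0.13254517  0.23767063]
```

```bash
python3 -m handwheel '[[[0,0,-0.8],[0,0,0],0],[[0,0,-1.8],[0,0,0],0],[[0,0,-3],[0,0,0],0],[[0,0,-4.2],[0,0,0],0],[[0,0,-5.2],[0,0,0],0],[[0,0,-5.8],[0,0,2],0],[[0.2,0.6,-5.9],[0,0,4],0],[[0.6,1.4,-5.9],[0,0,6],0],[[1.1,2.4,-5.9],[0,0,8],0],[[1.6,3.4,-5.9],[0,0,10],0]]'
python3 -m handwheel '[[[0.4,0.9,0],[0,0,1],0],[[0.8,1.7,0],[0,0,1.4],0],[[1.2,2.5,0],[0,0,1.4],0],[[1.4,3,0],[0,0,1.4],0],[[1.4,3.1,0],[0,0,1.4],0],[[1.4,3.1,0],[0,0,1.4],0],[[1.4,3.1,0],[0,0,1.4],0],[[1.4,3.1,0],[0,0,1.4],0],[[1.4,3.1,0],[0,0,1.4],0]]'
python3 - <<'E'
from h import *
print(pose()[1])
p,r=pour(0,.03,.08,1); print(go(p,r))
p,r=pour(35,.012,.03,1); print(go(p,r))
f=ctrl.grab_frame("top");g=ctrl.grab_frame("side");crop(g,200,60,400,260,4,"d3.png");crop(f,270,100,470,260,4,"d4.png")
E
```

```text
time_s: 35.35
tool_pos: [0.5695, -0.0021, 0.2307]
ee_rot: [3.089, -0.569, -0.005]
force: [0.1, 0.1, -6.0]
finger_gap: 0.131
time_s: 36.25
tool_pos: [0.5757, -0.0844, 0.233]
ee_rot: [-3.083, 0.603, 0.0]
force: [0.5, 0.2, -6.2]
finger_gap: 0.134
[ 0.57574262 -0.08444917  0.23297248]
(array([ 0.56, -0.24,  0.08]), array([-0. ,  0. ,  0.1]))
(array([ 0.56,  1.85, -0.19]), array([35. ,  0. ,  0.1]))
```

View pics/d3.png

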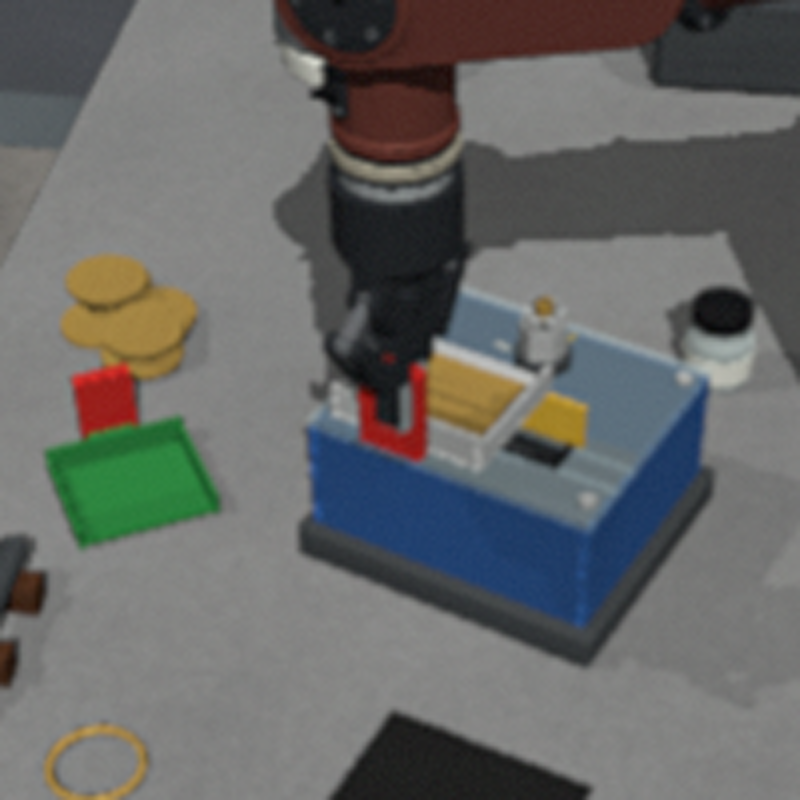

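View pics/d4.png

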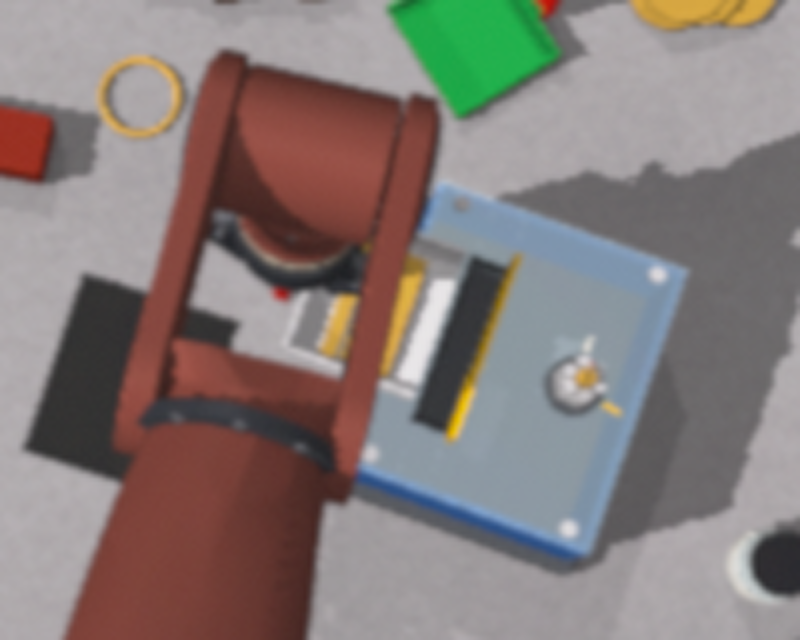

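```bash
python3 -m handwheel '[[[0.2,0,-0.4],[4,0,0],0],[[0.4,0.2,-0.6],[9,0,0],0],[[0.56,0.5,-0.7],[14,0,0],0],[[0.56,0.9,-0.7],[20,0,0],0],[[0.56,1.3,-0.5],[26,0,0],0],[[0.56,1.6,-0.3],[31,0,0],0],[[0.56,1.85,-0.2],[35,0,0],0],[[0.56,1.85,-0.2],[35,0,0],0],[[0.56,1.85,-0.2],[35,0,0],0],[[0.56,1.85,-0.2],[35,0,0],0]]'
python3 -m handwheel '[[[0,0,0],[0,0,0],0],[[0,0,0],[0,0,0],0],[[0,0,0],[0,0,0],0]]'
python3 - <<'E'
from h import *
print(pose()[1])
p,r=pour(35,.012,.03,1); print(go(p,r))
for a in(35,40): p,r=pour(a,.005,.012,1); print(a,go(p,r))
f=ctrl.grab_frame("top");g=ctrl.grab_frame("side");crop(g,230,60,400,260,4,"d5.png");crop(f,320,130,450,240,6,"d6.png")
E
```

```text
time_s: 37.35
tool_pos: [0.5723, -0.1332, 0.2395]
ee_rot: [-2.493, 0.486, -0.157]
force: [0.3, 0.1, -2.7]
finger_gap: 0.135
time_s: 37.65
tool_pos: [0.5716, -0.133, 0.2386]
ee_rot: [-2.492, 0.487, -0.155]
force: [-0.1, -0.1, -3.1]
finger_gap: 0.138
[ 0.57160462 -0.13300826  0.23860574]
(array([-0.02,  0.01,  0.04]), array([ 0. , -0. ,  0.1]))
35 (array([-0.02,  0.65,  0.47]), array([ 0. , -0. ,  0.1]))
40 (array([-0.02,  0.76,  0.1 ]), array([ 5. , -0. ,  0.1]))
```

View pics/d5.png

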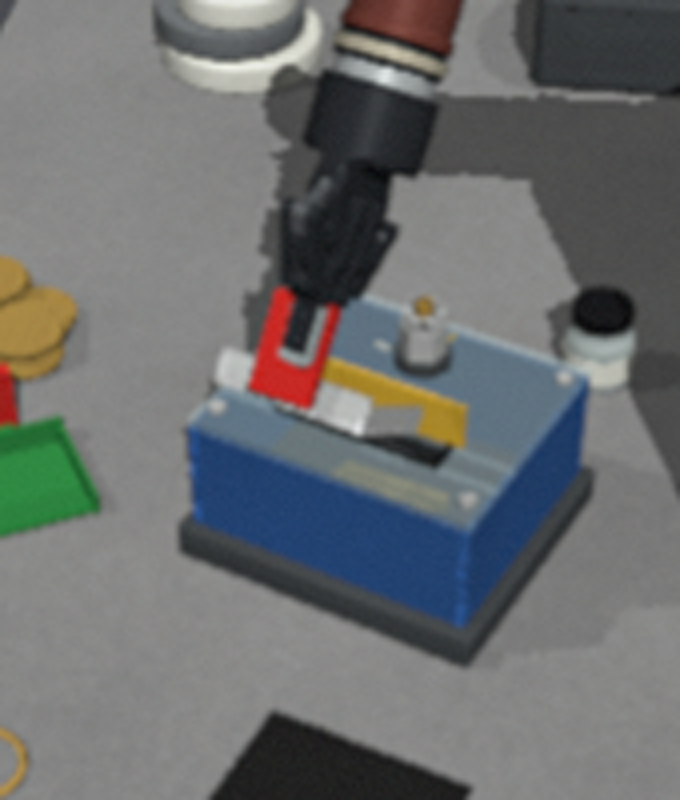

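View pics/d6.png

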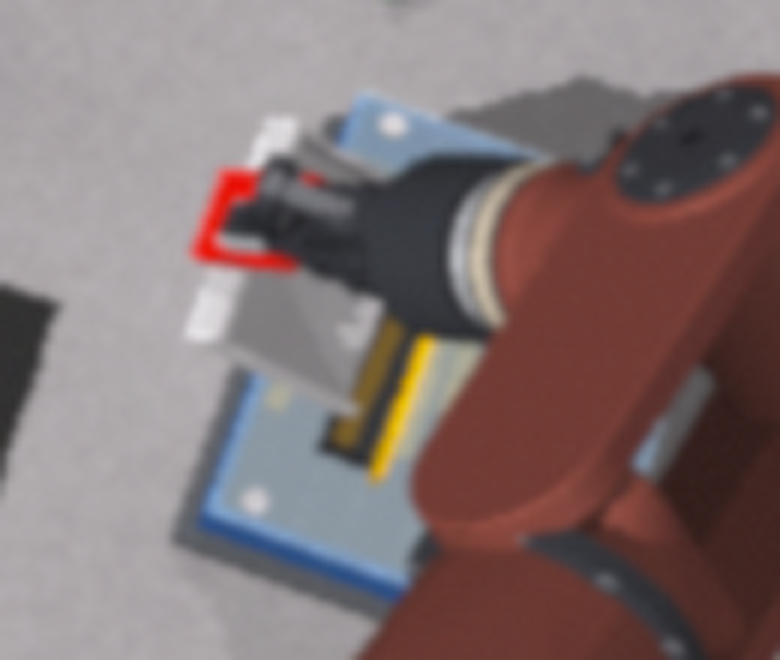

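Run:
```python
from h import *
g=ctrl.grab_frame("side");crop(g,275,135,365,205,8,"d7.png")
```

```text
(no output)
```

View pics/d7.png

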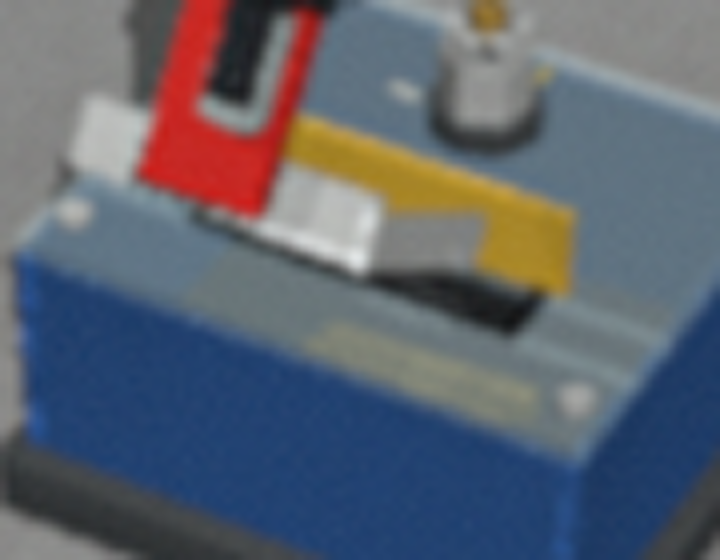

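Run:
```python
from h import *
p,r=pour(35,.03,.09,1); print(go(p,r)); p,r=pour(0,.09,.10,1); print(p,go(p,r))
```

```text
(array([-0.01, -1.98, -1.53]), array([0., 0., 0.]))
[ 0.61373464 -0.02860349  0.251     ] (array([-0.01, -4.  ,  2.16]), array([-35.,  -0.,   0.]))
```

```bash
python3 -m handwheel '[[[0,-0.8,-0.6],[0,0,0],0],[[0,-2,-1.5],[0,0,0],0],[[0,-2.4,-0.8],[-7,0,0],0],[[0,-2.8,0],[-14,0,0],0],[[0,-3.2,0.8],[-21,0,0],0],[[0,-3.6,1.5],[-28,0,0],0],[[0,-4,2.1],[-35,0,0],0],[[0,-4,2.1],[-35,0,0],0],[[0,-4,2.1],[-35,0,0],0],[[0,-4,2.1],[-35,0,0],0]]'
python3 -m handwheel '[[[0,0,0],[0,0,0],0],[[0,0,0],[0,0,0],0],[[0,0,0],[0,0,0],0]]'
python3 - <<'E'
from h import *
print(pose()[1],pose()[0]["force"])
f=ctrl.grab_frame("top");g=ctrl.grab_frame("side");crop(g,230,90,390,230,5,"d8.png");crop(f,270,130,450,250,4,"d9.png")
E
```

```text
time_s: 38.8
tool_pos: [0.6132, -0.0302, 0.252]
ee_rot: [-3.082, 0.606, 0.001]
force: [0.2, 0.3, -3.6]
finger_gap: 0.132
time_s: 39.1
tool_pos: [0.6134, -0.0309, 0.2524]
ee_rot: [-3.082, 0.608, -0.0]
force: [0.3, -1.0, -3.1]
finger_gap: 0.133
[ 0.61340034 -0.03085037  0.25243466] [ 0.32319545 -0.95465809 -3.08466565]
```

View pics/d8.png

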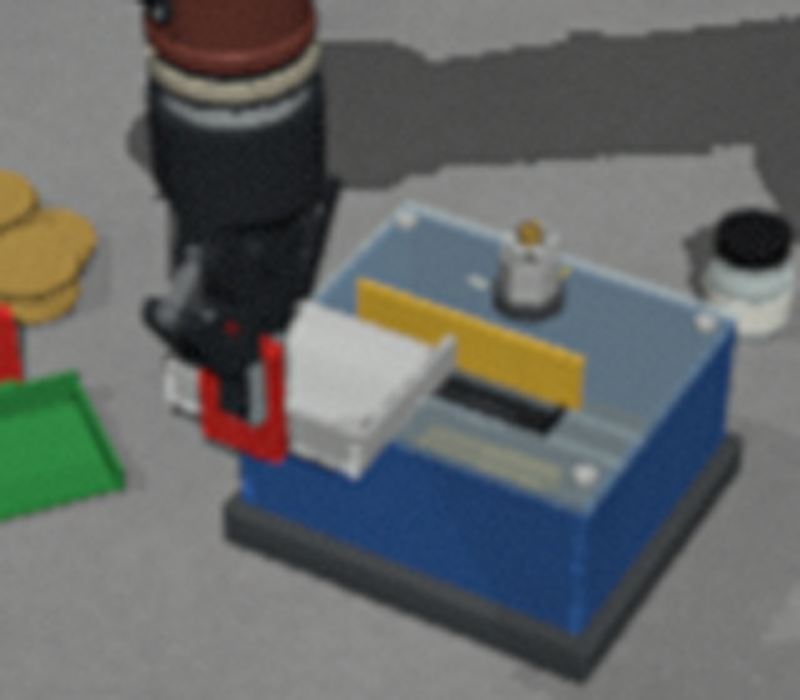

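View pics/d9.png

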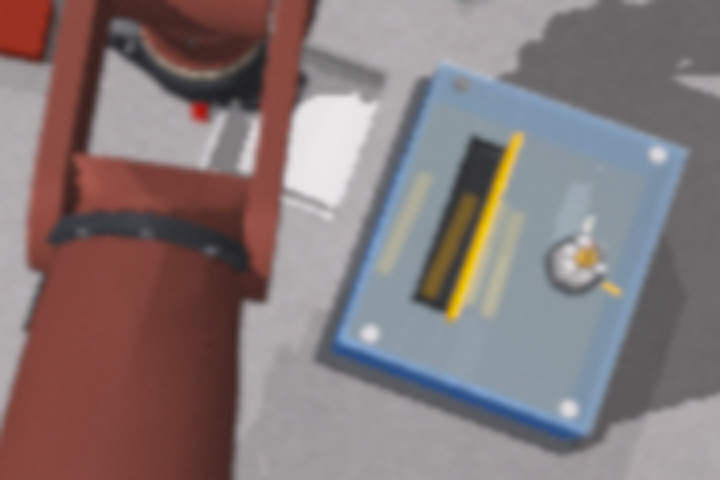

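Run:
```python
from meas import *
g=ctrl.grab_frame("side")
for px in comps(g,(0,0,0),(179,255,60),(260,225,360,300),200):
    hull=cv2.convexHull(px.astype(np.float32)); q=cv2.approxPolyDP(hull,6,True)[:,0]
    P=onz(g,q,.003)[:,:2]; print(len(px),P.round(4),fit(g,px,.003)[:2])
p=np.array([.5524,.0899,.10]); print(go(p,down(-19.4-90)))
```

```text
2190 [[ 0.4468  0.0027]
 [ 0.486   0.1165]
 [ 0.6215  0.0722]
 [ 0.5833 -0.0425]] (array([0.53329707, 0.03870656]), array([0.53379942, 0.0363263 ]))
(array([-4.08, -3.52,  6.09]), array([-0. ,  0. , -2.9]))
```

```bash
python3 -m handwheel '[[[-1,-0.8,0],[0,0,-1],0],[[-2.2,-1.8,0],[0,0,-2],0],[[-3.2,-2.8,1],[0,0,-2.9],0],[[-4,-3.5,2.5],[0,0,-2.9],0],[[-4.1,-3.5,4],[0,0,-2.9],0],[[-4.1,-3.5,5.5],[0,0,-2.9],0],[[-4.1,-3.5,6],[0,0,-2.9],0],[[-4.1,-3.5,6],[0,0,-2.9],0],[[-4.1,-3.5,6],[0,0,-2.9],0],[[-4.1,-3.5,6],[0,0,-2.9],0]]'
python3 -m handwheel '[[[0,0,0],[0,0,0],0],[[0,0,0],[0,0,0],0],[[0,0,0],[0,0,0],0]]'
python3 - <<'E'
from h import *
print(pose()[1])
print(go([.5529,.0910,.045],down(-19.4-90)))
E
```

```text
time_s: 40.25
tool_pos: [0.5543, 0.0899, 0.1051]
ee_rot: [-3.096, 0.527, -0.008]
force: [-0.2, 0.3, -3.1]
finger_gap: 0.13
time_s: 40.55
tool_pos: [0.5523, 0.09, 0.1031]
ee_rot: [-3.097, 0.527, -0.002]
force: [0.6, -0.6, -2.8]
finger_gap: 0.135
[0.55225979 0.08997185 0.10310488]
(array([ 0.01, -0.05,  2.32]), array([-0. , -0.1,  0.1]))
```

```bash
python3 -m handwheel '[[[0,0,0.7],[0,0,0],0],[[0,0,1.4],[0,0,0],0],[[0,0,2],[0,0,0],0],[[0,0,2.3],[0,0,0],0],[[0,0,2.3],[0,0,0],0],[[0,0,2.3],[0,0,0],0],[[0,0,2.3],[0,0,0],0],[[0,0,2.3],[0,0,0],0],[[0,0,2.3],[0,0,0],0]]'
python3 - <<'E'
from h import *
print(pose()[1])
print(go([.5529,.0910,.0363],down(-19.4-90)))
E
```

```text
time_s: 41.45
tool_pos: [0.5523, 0.09, 0.0455]
ee_rot: [-3.097, 0.527, -0.002]
force: [-0.5, 0.2, -3.0]
finger_gap: 0.132
[0.55227301 0.09003535 0.04545836]
(array([ 0.01, -0.04,  0.37]), array([-0. , -0.1,  0.1]))
```

```bash
python3 -m handwheel '[[[0,-0.03,0.12],[0,0,0],0],[[0,-0.03,0.25],[0,0,0],0],[[0,-0.03,0.36],[0,0,0],0],[[0,-0.03,0.36],[0,0,0],0],[[0,-0.03,0.36],[0,0,0],0],[[0,-0.03,0.36],[0,0,0],0]]'
python3 - <<'E'
from h import *
print(pose()[1])
g=ctrl.grab_frame("side");crop(g,240,200,380,310,5,"e1.png")
E
```

```text
time_s: 42.05
tool_pos: [0.552, 0.0908, 0.0356]
ee_rot: [3.097, -0.527, -0.0]
force: [0.5, 1.6, -2.5]
finger_gap: 0.13
[0.55198121 0.09075157 0.0356459 ]
```

View pics/e1.png

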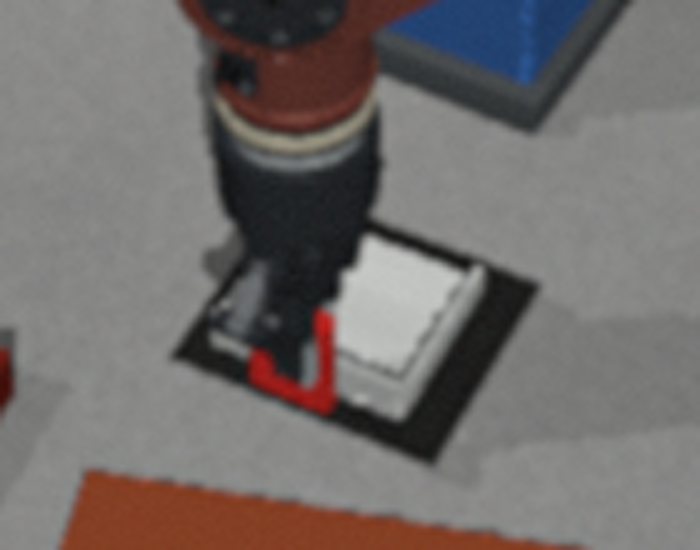

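```bash
python3 -m handwheel '[[[0,0,0.04],[0,0,0],0],[[0,0,0.06],[0,0,0],0],[[0,0,0.06],[0,0,0],0],[[0,0,0.06],[0,0,0],0]]'
python3 -m handwheel '[[[0,0,0],[0,0,0],0.35],[[0,0,0],[0,0,0],0.35],[[0,0,0],[0,0,0],0.35],[[0,0,-0.5],[0,0,0],0.35],[[0,0,-1.5],[0,0,0],0.35],[[0,0,-2.5],[0,0,0],0.35],[[0,0,-4],[0,0,0],0.35],[[0,0,-5.5],[0,0,0],0.35],[[0,0,-7],[0,0,0],0.35]]'
python3 -m handwheel '[[[0,2,0],[0,0,0],0.7],[[0,4,0],[0,0,0],0.7],[[0,6,0],[0,0,0],0.7],[[0,8,0],[0,0,0],0.7],[[0,10,0],[0,0,0],0.7],[[0,10,0],[0,0,0],0.7],[[0,10,0],[0,0,0],0.7],[[0,10,0],[0,0,0],0.7]]'
python3 - <<'E'
from meas import *
f=ctrl.grab_frame("top");g=ctrl.grab_frame("side");handle(f)
crop(f,265,150,345,235,7,"e2.png");crop(g,240,200,380,310,5,"e3.png");print(pose()[1])
E
```

```text
time_s: 42.5
tool_pos: [0.552, 0.0908, 0.0356]
ee_rot: [3.097, -0.526, -0.001]
force: [-3.4, 0.8, 7.1]
finger_gap: 0.135
time_s: 43.4
tool_pos: [0.5518, 0.0907, 0.2115]
ee_rot: [-3.097, 0.527, -0.001]
force: [0.8, -0.9, 0.2]
finger_gap: 0.349
time_s: 44.2
tool_pos: [0.4696, -0.1445, 0.2097]
ee_rot: [-3.097, 0.526, -0.001]
force: [-0.1, 1.3, 0.7]
finger_gap: 0.695
red px [283.  186.1] n 58 c [0.5531 0.0864] [0.5526 0.0868] ang -17.1 L 0.049 W 0.015
[ 0.46974924 -0.14385006  0.20938069]
```

View pics/e2.png

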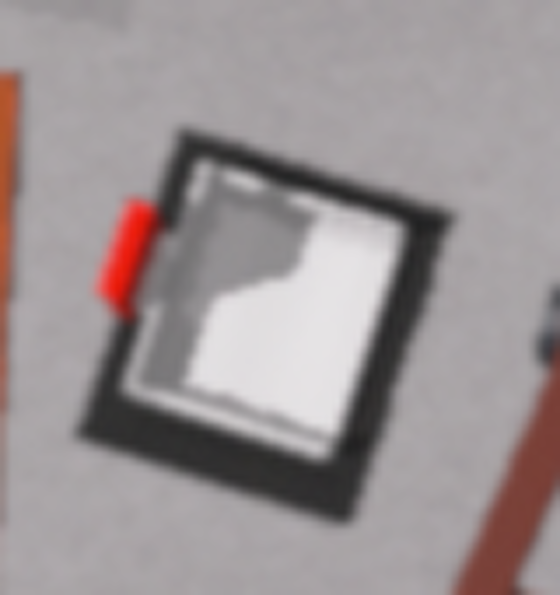

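View pics/e3.png

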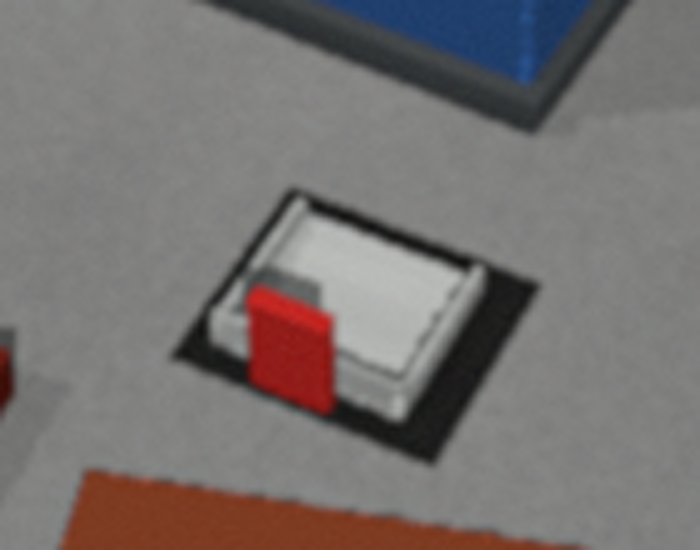

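Run:
```python
from meas import *
f=ctrl.grab_frame("top");g=ctrl.grab_frame("side")
o=np.array([265,150])-.43
m=np.array([[183,128],[455,214],[350,523],[78,434]])/7+o
P=onz(f,m,.003)[:,:2];print("mat",P.round(4),P.mean(0).round(4))
a=onz(f,np.array([[200,160],[122,393]])/7+o,.031)[:,:2]; b=onz(f,np.array([[405,228],[332,460]])/7+o,.0235)[:,:2]
print(a.round(4),b.round(4),(a.mean(0)),(b.mean(0)))
for u,v in(a,b): print(np.degrees(np.arctan2(*(u-v)[::-1])))
# side: handle top edge midpoint & mat corners
os=np.array([240,200])-.4
hs=np.array([[250,290],[335,328],[250,305],[335,343]])/5+os
print("handle top back edge side",onz(g,np.array([[292,311]])/5+os,.075))
ms=np.array([[295,190],[540,288],[435,463],[173,357]])/5+os
Q=onz(g,ms,.003)[:,:2];print("mat side",Q.round(4),Q.mean(0))
ht=onz(f,np.array([[135,200],[158,210],[130,318],[98,295]])/7+o,.075);print("handle top",ht.round(4))
for hz in(.075,):
  print("tri",two(f,np.array([[131,255]])/7+o,g,np.array([[292,300]])/5+os))
```

```text
mat [[ 0.6223  0.0679]
 [ 0.5796 -0.0543]
 [ 0.4413 -0.0037]
 [ 0.4843  0.1171]] [0.5319 0.0318]
[[0.6022 0.0585]
 [0.4991 0.0945]] [[ 0.5705 -0.0316]
 [ 0.4678  0.0031]] [0.55065734 0.07651293] [ 0.51914369 -0.01425162]
-19.222181756889142
-18.713569840302505
handle top back edge side [[0.55755081 0.09300853 0.075     ]]
mat side [[ 0.5799 -0.0481]
 [ 0.4426  0.0028]
 [ 0.4842  0.1199]
 [ 0.6235  0.0725]] [0.53251609 0.03677278]
handle top [[0.5773 0.0837 0.075 ]
 [0.5727 0.0739 0.075 ]
 [0.5263 0.0865 0.075 ]
 [0.5366 0.1    0.075 ]]
tri (array([0.5562159 , 0.08580232, 0.07397675]), np.float64(0.005045370157144668))
```

Run:
```python
from meas import *
f=ctrl.grab_frame("top");g=ctrl.grab_frame("side")
crop(f,395,175,435,212,18,"n1.png");crop(g,315,120,360,160,16,"n2.png")
c=SLOT+R.from_euler('z',TY,degrees=True).apply([0,-.085,0]);print(c, proj(f,[c+[0,0,.052]]),proj(g,[c+[0,0,.052]]))
```

```text
[ 0.50718353 -0.289699    0.125     ] [[416.12302022 193.45380066]] [[336.39228438 134.62575264]]
```

View pics/n1.png

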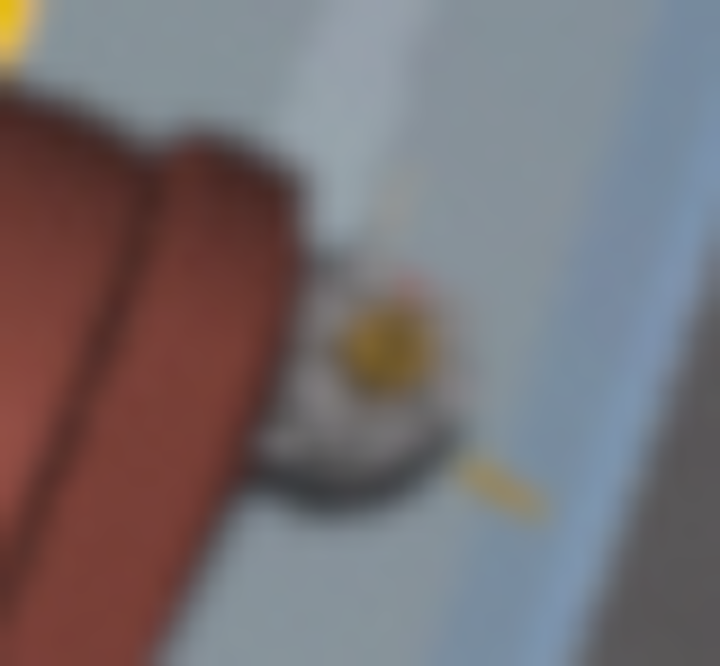

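View pics/n2.png

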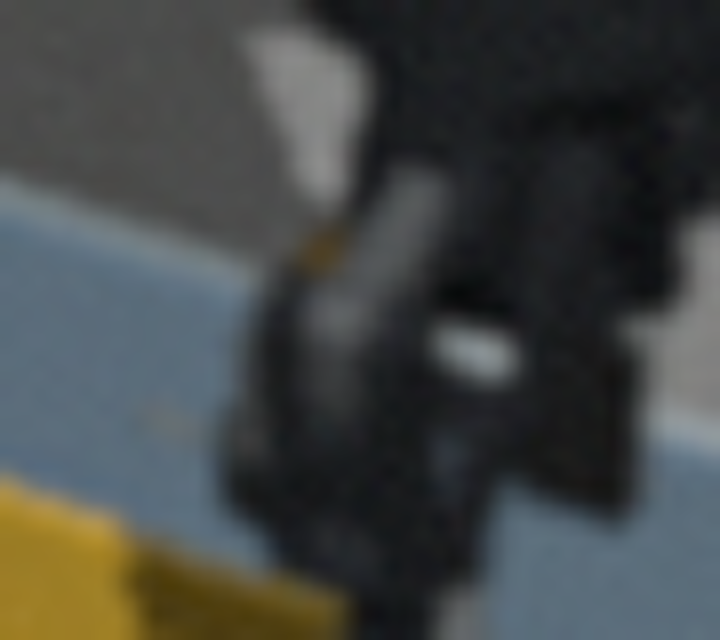

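Run:
```python
from meas import *
f=ctrl.grab_frame("top")
print(onz(f,[[415.9,193.9]],.177),pose()[1])
p=[.507,-.290,.24]; print(go(p,down(-22.2)),ctrl.read_state()["joints"].round(2))
```

```text
[[ 0.50595932 -0.28901788  0.177     ]] [ 0.46955606 -0.14435144  0.20916319]
(array([ 3.33,  5.01, -1.23]), array([ -0.,   0., -87.])) [-0.44 -0.05  1.94 -0.    1.25  1.46]
```

```bash
python3 -m handwheel '[[[0,0,-1.2],[0,0,-8],0.7],[[1,1,-1.2],[0,0,-16],0.7],[[2,2.5,-1.2],[0,0,-24],0.7],[[3.3,4,-1.2],[0,0,-32],0.7],[[3.3,5,-1.2],[0,0,-40],0.7],[[3.3,5,-1.2],[0,0,-48],0.7],[[3.3,5,-1.2],[0,0,-56],0.7],[[3.3,5,-1.2],[0,0,-64],0.7],[[3.3,5,-1.2],[0,0,-72],0.7],[[3.3,5,-1.2],[0,0,-80],0.7]]'
python3 -m handwheel '[[[0,0,0],[0,0,-7],0.7],[[0,0,0],[0,0,-7],0.7],[[0,0,0],[0,0,-7],0.7],[[0,0,0],[0,0,-7],0.7],[[0,0,0],[0,0,-7],0.7],[[0,0,0],[0,0,-7],0.7]]'
python3 - <<'E'
from meas import *
p=[.507,-.290,.145]; print(pose()[1],go(p,down(-22.2)),ctrl.read_state()["joints"].round(2))
f=ctrl.grab_frame("top");g=ctrl.grab_frame("side");crop(g,270,60,390,200,5,"n3.png");handle(f)
E
```

```text
time_s: 45.55
tool_pos: [0.506, -0.2901, 0.239]
ee_rot: [-2.706, -1.596, 0.001]
force: [-0.1, -0.0, 0.5]
finger_gap: 0.697
time_s: 46.15
tool_pos: [0.5059, -0.2904, 0.2393]
ee_rot: [-2.61, -1.749, 0.0]
force: [-0.3, 0.6, -0.4]
finger_gap: 0.698
[ 0.50588577 -0.29042545  0.23926056] (array([0.03, 0.04, 3.77]), array([-0. ,  0. , -0.1])) [-0.64  0.12  1.71 -0.    1.31 -0.25]
red px [283. 186.] n 59 c [0.5534 0.0864] [0.5525 0.0868] ang -16.4 L 0.049 W 0.015
```

View pics/n3.png

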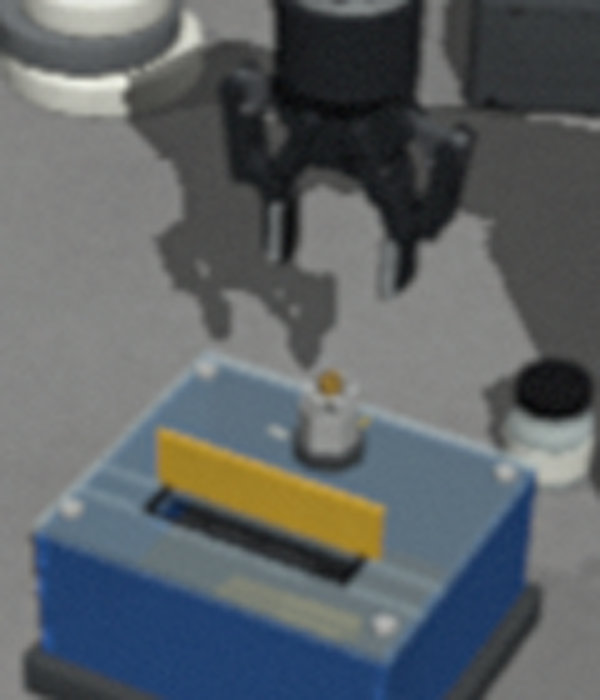

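```bash
python3 -m handwheel '[[[0,0,0.8],[0,0,0],0.7],[[0,0,1.6],[0,0,0],0.7],[[0,0,2.4],[0,0,0],0.7],[[0,0,3.2],[0,0,0],0.7],[[0,0,3.4],[0,0,0],0.7],[[0,0,3.4],[0,0,0],0.7],[[0,0,3.4],[0,0,0],0.7],[[0,0,3.4],[0,0,0],0.7],[[0,0,3.4],[0,0,0],0.7]]'
python3 - <<'E'
from meas import *
p=[.507,-.290,.138]; print(pose()[1],go(p,down(-22.2)))
g=ctrl.grab_frame("side");crop(g,270,90,390,190,6,"n4.png")
E
```

```text
time_s: 47.15
tool_pos: [0.5066, -0.291, 0.1557]
ee_rot: [2.607, 1.748, 0.001]
force: [-0.3, -0.9, -0.5]
finger_gap: 0.702
[ 0.5066041  -0.29103113  0.1556883 ] (array([ 0.04, -0.  ,  0.71]), array([ 0.1,  0. , -0.1]))
```

View pics/n4.png

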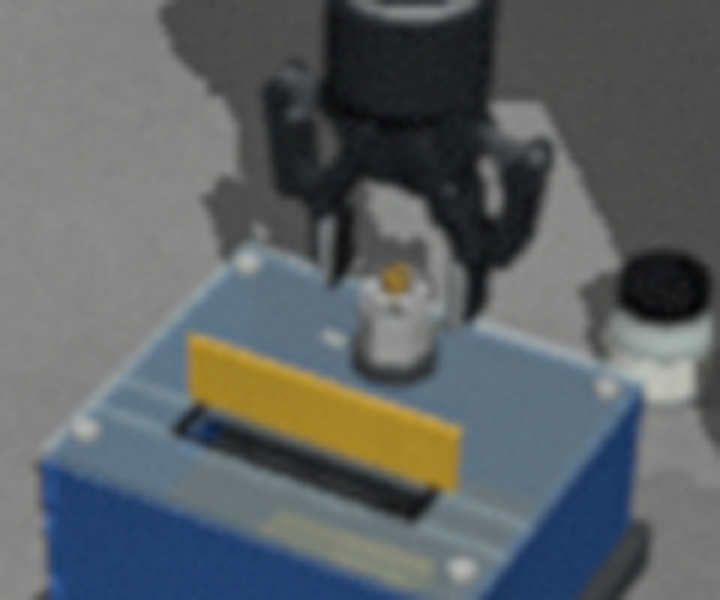

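```bash
python3 -m handwheel '[[[0,0,0.4],[0,0,0],0.7],[[0,0,0.7],[0,0,0],0.6],[[0,0,0.7],[0,0,0],0.5],[[0,0,0.7],[0,0,0],0.45],[[0,0,0.7],[0,0,0],0.42],[[0,0,0.7],[0,0,0],0.4]]'
python3 -m handwheel '[[[0,0,0],[0,0,0],0.36],[[0,0,0],[0,0,0],0.34],[[0,0,0],[0,0,0],0.3],[[0,0,0],[0,0,0],0.25]]'
python3 - <<'E'
from meas import *
s,p,r=pose();print(p,s["force"],s["ft_torque"],s["finger_gap"],go([.507,-.290,.138],down(-22.2)))
E
```

```text
time_s: 47.8
tool_pos: [0.5067, -0.2909, 0.1373]
ee_rot: [2.608, 1.749, 0.001]
force: [3.0, -0.4, 0.2]
finger_gap: 0.4
time_s: 48.2
tool_pos: [0.5078, -0.2914, 0.1379]
ee_rot: [2.606, 1.747, 0.004]
force: [5.5, -1.0, -1.0]
finger_gap: 0.342
[ 0.50779484 -0.29138813  0.13788751] [ 5.47119501 -0.96335175 -1.02223436] [-0.17384702 -0.73974758 -0.08491939] 0.3417489258794082 (array([ 0.04, -0.05, -0.  ]), array([ 0.3,  0. , -0.1]))
```

```bash
python3 -m handwheel '[[[0,0.05,0],[0,0,0],0],[[0,0.05,0],[0,0,0],0],[[0,0.05,0],[0,0,6],0],[[0,0.05,0],[0,0,12],0],[[0,0.05,0],[0,0,18],0],[[0,0.05,0],[0,0,24],0],[[0,0.05,0],[0,0,30],0],[[0,0.05,0],[0,0,30],0],[[0,0.05,0],[0,0,30],0]]'
python3 - <<'E'
from meas import *
s,p,r=pose();print(p,s["force"],s["ft_torque"],s["finger_gap"],go(p,down(-142.2)))
g=ctrl.grab_frame("side");crop(g,270,90,390,190,6,"n5.png")
E
```

```text
time_s: 49.1
tool_pos: [0.5076, -0.2912, 0.1378]
ee_rot: [2.971, 1.017, 0.001]
force: [1.3, 0.8, 6.2]
finger_gap: 0.344
[ 0.50755009 -0.29116999  0.13781223] [1.25842371 0.83031357 6.15320785] [ 0.08192047 -0.23411506 -0.12904141] 0.34400760085433546 (array([0., 0., 0.]), array([ 0. , -0.1, 90. ]))
```

View pics/n5.png

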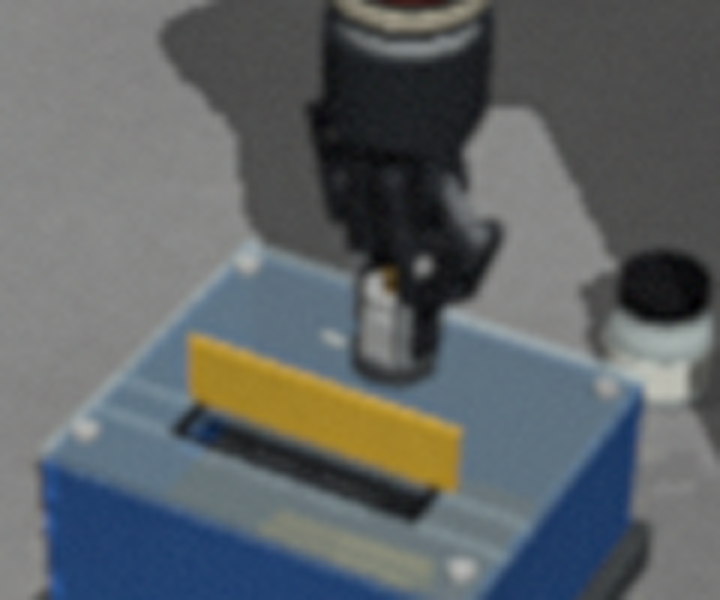

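Turning well, with a torque of about 0.13 N m, matching the friction. I continue by 90°.

```bash
python3 -m handwheel '[[[0,0,0],[0,0,6],0],[[0,0,0],[0,0,12],0],[[0,0,0],[0,0,18],0],[[0,0,0],[0,0,24],0],[[0,0,0],[0,0,30],0],[[0,0,0],[0,0,36],0],[[0,0,0],[0,0,42],0],[[0,0,0],[0,0,45],0],[[0,0,0],[0,0,45],0]]'
python3 -m handwheel '[[[0,0,0],[0,0,6],0],[[0,0,0],[0,0,12],0],[[0,0,0],[0,0,18],0],[[0,0,0],[0,0,24],0],[[0,0,0],[0,0,30],0],[[0,0,0],[0,0,35],0],[[0,0,0],[0,0,39],0],[[0,0,0],[0,0,41],0],[[0,0,0],[0,0,41],0],[[0,0,0],[0,0,41],0]]'
python3 -m handwheel '[[[0,0,0],[0,0,0],0],[[0,0,0],[0,0,0],0],[[0,0,0],[0,0,0],0]]'
python3 - <<'E'
from meas import *
s,p,r=pose();print(p,s["force"],s["ft_torque"],s["finger_gap"],go(p,down(-142.2)),s["joints"].round(2))
E
```

```text
time_s: 50.05
tool_pos: [0.5074, -0.2907, 0.1378]
ee_rot: [-3.135, 0.198, -0.001]
force: [0.7, 1.3, 6.3]
finger_gap: 0.347
time_s: 51.05
tool_pos: [0.5077, -0.2903, 0.1379]
ee_rot: [-2.867, 1.282, -0.001]
force: [1.5, 3.0, 5.8]
finger_gap: 0.34
time_s: 51.35
tool_pos: [0.5077, -0.2903, 0.1378]
ee_rot: [-2.866, 1.282, -0.001]
force: [2.4, 3.2, 6.4]
finger_gap: 0.346
[ 0.50765536 -0.29028887  0.1378191 ] [2.35182433 3.19212938 6.35122122] [ 0.4261313  -0.28473498 -0.04761162] 0.345770489121448 (array([0., 0., 0.]), array([-0.1,  0. ,  4. ])) [-0.64  0.23  1.79  0.    1.13  1.77]
```

```bash
python3 -m handwheel '[[[0,0,0],[0,0,2],0],[[0,0,0],[0,0,4],0],[[0,0,0],[0,0,4],0],[[0,0,0],[0,0,4],0],[[0,0,0],[0,0,4],0]]'
python3 - <<'E'
from meas import *
s,p,r=pose();print(p,s["force"],s["ft_torque"],go(p,down(-142.2)))
E
```

```text
time_s: 51.85
tool_pos: [0.5077, -0.2903, 0.1378]
ee_rot: [-2.82, 1.381, -0.001]
force: [1.7, 3.2, 6.8]
finger_gap: 0.345
[ 0.50765494 -0.29026528  0.13781533] [1.73838321 3.15136371 6.75732902] [ 0.44619652 -0.29304067 -0.05610909] (array([0., 0., 0.]), array([-0.1,  0. ,  0. ]))
```

Exactly 120° by the gripper. I release, rise straight up and look.

```bash
python3 -m handwheel '[[[0,0,0],[0,0,0],0.4],[[0,0,0],[0,0,0],0.5],[[0,0,0],[0,0,0],0.7],[[0,0,0],[0,0,0],0.7],[[0,0,-1],[0,0,0],0.7],[[0,0,-2],[0,0,0],0.7],[[0,0,-3.5],[0,0,0],0.7],[[0,0,-5],[0,0,0],0.7],[[0,0,-6.5],[0,0,0],0.7]]'
python3 - <<'E'
from h import *
print(go([.33,-.45,.30],down(-142.2)))
E
```

```text
time_s: 52.75
tool_pos: [0.5065, -0.2908, 0.3002]
ee_rot: [2.82, -1.384, -0.002]
force: [0.4, -0.4, -0.3]
finger_gap: 0.701
(array([0.72, 9.48, 0.01]), array([ 0. ,  0.1, -0.1]))
```

```bash
python3 -m handwheel '[[[0.2,2,0],[0,0,0],0.7],[[0.4,4,0],[0,0,0],0.7],[[0.7,6,0],[0,0,0],0.7],[[0.7,8,0],[0,0,0],0.7],[[0.7,9.4,0],[0,0,0],0.7],[[0.7,9.4,0],[0,0,0],0.7],[[0.7,9.4,0],[0,0,0],0.7],[[0.7,9.4,0],[0,0,0],0.7]]'
python3 - <<'E'
from meas import *
f=ctrl.grab_frame("top");g=ctrl.grab_frame("side");handle(f)
cv2.imwrite("pics/z_top.png",f["pixels"][:,:,::-1]);cv2.imwrite("pics/z_side.png",g["pixels"][:,:,::-1])
crop(f,395,175,435,212,18,"n6.png");crop(g,315,120,360,160,16,"n7.png")
E
```

```text
time_s: 53.55
tool_pos: [0.3323, -0.4478, 0.299]
ee_rot: [-2.82, 1.383, 0.001]
force: [0.3, 1.1, -0.1]
finger_gap: 0.701
red px [283.  185.9] n 58 c [0.5537 0.0864] [0.5526 0.0868] ang -17.0 L 0.049 W 0.015
```

View pics/z_top.png

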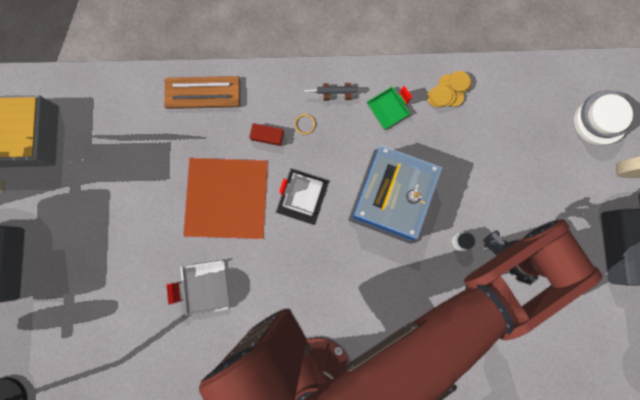

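View pics/n6.png

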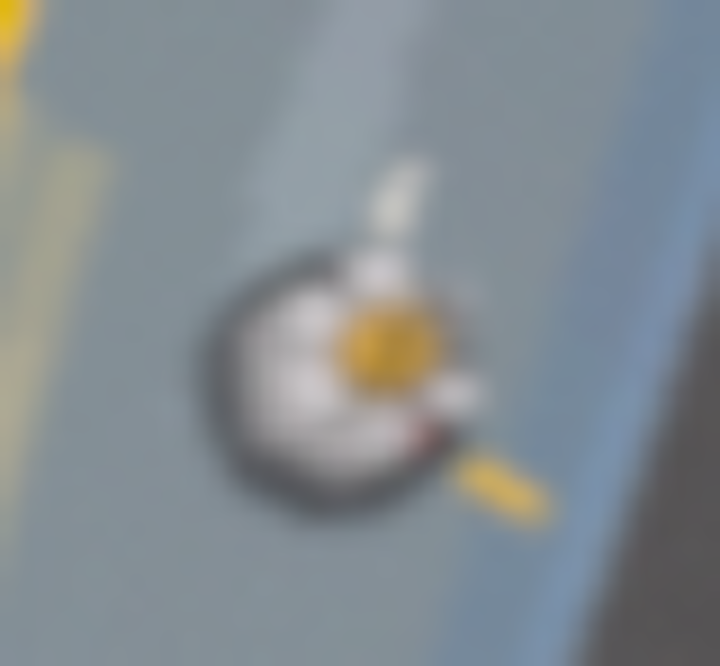

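View pics/n7.png

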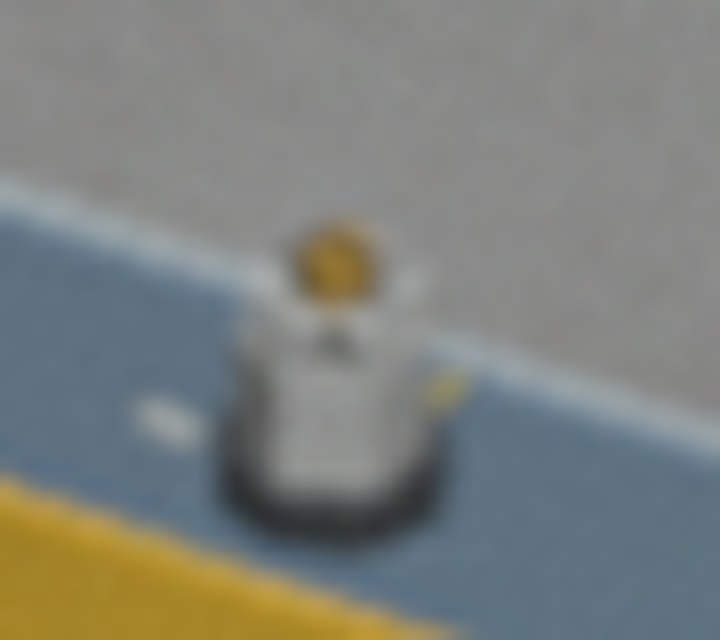

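Run:
```python
from meas import *
f=ctrl.grab_frame("top")
hsv=f["pixels"][175:212,395:435].astype(int); red=hsv[:,:,0]-(hsv[:,:,1]+hsv[:,:,2])/2-8
w=np.clip(red,0,None)*((hsv[:,:,2]>hsv[:,:,1]-12)); 
v,u=np.nonzero(w>8); print(np.c_[u+395,v+175,w[v,u]])
c=np.array([.5068,-.2895])
for rr,z in((.012,.160),(.015,.148)):
  for q in(1.75,2.0,2.094,2.2):
    a=np.radians(TY)-q; print(rr,z,q,proj(f,[[c[0]+rr*np.cos(a),c[1]+rr*np.sin(a),z]]).round(1))
print(proj(f,[[*c,.177],[*c,.169]]))
```

```text
[[416.  197.    8.5]
 [418.  198.    9.5]
 [418.  199.   11.5]]
0.012 0.16 1.75 [[418.6 196.6]]
0.012 0.16 2.0 [[418.  197.4]]
0.012 0.16 2.094 [[417.7 197.7]]
0.012 0.16 2.2 [[417.3 198. ]]
0.015 0.148 1.75 [[418.7 197.7]]
0.015 0.148 2.0 [[417.9 198.7]]
0.015 0.148 2.094 [[417.5 199.1]]
0.015 0.148 2.2 [[417.1 199.4]]
[[416.05837575 193.59344136]
 [415.4857541  193.9810354 ]]
```

Run:
```python
from meas import *
f=ctrl.grab_frame("top");crop(f,270,140,450,245,4,"z1.png")
```

```text
(no output)
```

View pics/z1.png

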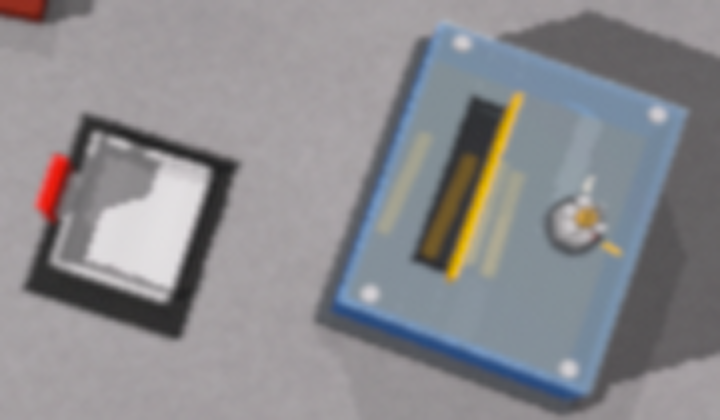

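View pics/z_side.png

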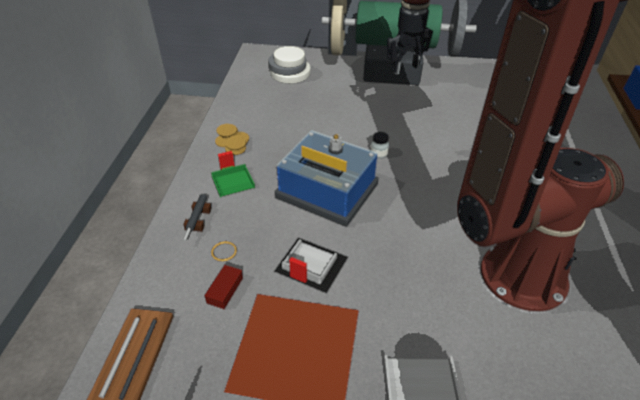

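```bash
python3 -c "
from plant import ctrl
ctrl.job_done();print(ctrl.read_state()['time_s'])"
```

```text
the job is handed in; nothing more can be done
the job is handed in; nothing more can be done
```

The job is handed in at about 54 s of the allowed 210 s, with every step done in the order asked.

- **Bars:** There were four on the pad. I laid all four lengthwise in the small aluminium scoop, lifted it, turned it to line up with the slot and tipped them in. They slid out at 35°, earlier than the stated 45–50° and before I had brought the lip to its final pouring position. The last top view shows four bars under the lid, none left in the scoop, and an empty pad. The wrist force fell by about 3 N when they slid out, which fits four bars (2.6 N).
- **Scoop:** It stands empty and upright on its mat. My checks disagree slightly on the centring: the top view puts it about 4 mm off, and the gripper's position put it within 1 mm. I left it there.
- **Nut:** I turned it clockwise in one grip to 120° (2.094 rad), measured by the gripper's angle. The red slot is past the yellow tick. The camera reading of its angle is only good to about 0.1 rad; it is consistent with 2.0 to 2.1 rad.
- **Bystanders:** By eye, the compound, the bangle and the jar look where they were at the start. I did not measure them again.

The highest wrist force I saw was about 8 N, and the arm was clear of everything at the end.

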